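# Make up two sampling kits from the stock

## Task

Make up two sampling kits: the green tray gets the jar with the red lid and the brown dropper bottle with the black cap; the orange tray gets the jar with the blue lid and the white dropper bottle with the red tip. In each tray stand the jar in the larger compartment and the bottle in the smaller one, upright on the tray's floor, set down gently without dropping or tipping anything. Leave the white-lidded jar and the crucible where they stand.

Things in the scene. Friction and masses are not known exactly. Their poses are not given: they have to be found in the camera images.
- red_jar_mid (a point): Sample jar with a RED screw lid, plain cylinder 56 mm diameter, 76 mm high, lid the top 14 mm, about 0.12 kg, closed. Stands loose and upright, among the stock to the right of the microscope; stock places are shuffled. This point is its centre, half-way up; z is its upright axis.
- blue_jar_mid (a point): Sample jar with a BLUE screw lid and light brown sides, plain cylinder 56 mm diameter, 73 mm high, lid the top 14 mm, about 0.12 kg, closed. Stands loose and upright, among the stock to the right of the microscope; stock places are shuffled. This point is its centre, half-way up; z is its upright axis.
- brown_bottle_mid (a point): Dropper bottle, brown body with a BLACK dropper cap: 89 mm high; body 27 mm diameter up to 57 mm above its foot, neck and collar 20 mm diameter up to 71 mm, then a 12 mm rubber tip; about 0.04 kg. Stands loose and upright, among the stock to the right of the microscope; stock places are shuffled. This point is its centre, half-way up; z is its upright axis.
- pale_bottle_mid (a point): Dropper bottle, white body with a RED dropper tip: 94 mm high; body 29 mm diameter up to 62 mm above its foot, neck and collar 22 mm diameter up to 76 mm, then a 13 mm rubber tip; about 0.04 kg. Stands loose and upright, among the stock to the right of the microscope; stock places are shuffled. This point is its centre, half-way up; z is its upright axis.
- white_jar_mid (a point): Sample jar with a WHITE screw lid, 56 mm diameter, 76 mm high: in neither kit, stays where it is. Stands loose and upright, among the stock to the right of the microscope; stock places are shuffled. This point is its centre, half-way up; z is its upright axis.
- crucible_mid (a point): White porcelain crucible with lid, 45 mm diameter, 49 mm high: in neither kit, stays where it is. Stands loose and upright, among the stock to the right of the microscope; stock places are shuffled. This point is its centre, half-way up; z is its upright axis.
- green_tray: GREEN plastic. Fixed open kit tray, x 92 by y 160 by 25 mm high, walls 4 mm, floor 4 mm thick, left of the microscope; the trays trade places. Origin: centre of its underside, z up. Large (jar) compartment x 84 by y 82 mm, centre at y = -35 mm; small (bottle) compartment x 84 by y 66 mm, centre at y = +43 mm; both centred at x = 0. Divider 4 mm thick, 22 mm high.
- orange_tray: ORANGE plastic. Fixed open kit tray, x 92 by y 160 by 25 mm high, walls 4 mm, floor 4 mm thick, left of the microscope; the trays trade places. Origin: centre of its underside, z up. Large (jar) compartment x 84 by y 82 mm, centre at y = -35 mm; small (bottle) compartment x 84 by y 66 mm, centre at y = +43 mm; both centred at x = 0. Divider 4 mm thick, 22 mm high.
- dissecting_microscope: Fixed black microscope between the stock (right, -y) and the trays (left, +y): an obstacle, round foot 171 mm diameter, 381 mm tall. Origin: centre of its underside. It never moves; carry things past it on the robot's side.
Things that resemble listed ones, but are neither listed nor needed, are in the scene too. Leave any turquoise look-alike of the part that bears crucible_mid alone.

How it is judged (in metres and radians):
At the end, for the whole second after the job is handed in: Each kit item upright (0.1 rad), at rest on the floor (5 mm) of its compartment in its own tray: jars within 16 mm in x and 15 mm in y of the compartment centre, bottles within 30 and 20 mm; white-lidded jar and crucible upright, within 3 cm of their start (x of red_jar_mid in the frame of green_tray between -0.016 and 0.016 m and y of red_jar_mid in the frame of green_tray between -0.05 and -0.02 m and z of red_jar_mid in the frame of green_tray between 0.037 and 0.047 m and angle between each of red_jar_mid, brown_bottle_mid, blue_jar_mid, pale_bottle_mid, white_jar_mid, crucible_mid's own z axis and vertical below 0.1 rad and linear speed of each of red_jar, brown_bottle, blue_jar, pale_bottle below 0.02 m/s and x of brown_bottle_mid in the frame of green_tray between -0.03 and 0.03 m and y of brown_bottle_mid in the frame of green_tray between 0.023 and 0.063 m and z of brown_bottle_mid in the frame of green_tray between 0.0435 and 0.0535 m and x of blue_jar_mid in the frame of orange_tray between -0.016 and 0.016 m and y of blue_jar_mid in the frame of orange_tray between -0.05 and -0.02 m and z of blue_jar_mid in the frame of orange_tray between 0.0355 and 0.0455 m and x of pale_bottle_mid in the frame of orange_tray between -0.03 and 0.03 m and y of pale_bottle_mid in the frame of orange_tray between 0.023 and 0.063 m and z of pale_bottle_mid in the frame of orange_tray between 0.046 and 0.056 m and distance of each of white_jar_mid, crucible_mid from where it was at the start of the episode below 0.03 m); the robot touches nothing.
It fails at once if the white-lidded jar or the crucible is moved more than 3 cm (distance of any of white_jar_mid, crucible_mid from where it was at the start of the episode above 0.03 m).
It fails at once if a piece of the stock is tipped over (more than 40 degrees) (angle between any of red_jar_mid, blue_jar_mid, brown_bottle_mid, pale_bottle_mid, white_jar_mid, crucible_mid's own z axis and vertical above 0.7 rad).
It fails at once if a jar or bottle is dropped or slammed into a tray (faster than 0.7 m/s within 15 mm of its floor) ((horizontal distance between red_jar_mid and green_tray below 0.09 m and height (world z) of red_jar_mid below 0.057 m and linear speed of red_jar above 0.7 m/s) or (horizontal distance between red_jar_mid and orange_tray below 0.09 m and height (world z) of red_jar_mid below 0.057 m and linear speed of red_jar above 0.7 m/s) or (horizontal distance between blue_jar_mid and green_tray below 0.09 m and height (world z) of blue_jar_mid below 0.0555 m and linear speed of blue_jar above 0.7 m/s) or (horizontal distance between blue_jar_mid and orange_tray below 0.09 m and height (world z) of blue_jar_mid below 0.0555 m and linear speed of blue_jar above 0.7 m/s) or (horizontal distance between brown_bottle_mid and green_tray below 0.09 m and height (world z) of brown_bottle_mid below 0.0635 m and linear speed of brown_bottle above 0.7 m/s) or (horizontal distance between brown_bottle_mid and orange_tray below 0.09 m and height (world z) of brown_bottle_mid below 0.0635 m and linear speed of brown_bottle above 0.7 m/s) or (horizontal distance between pale_bottle_mid and green_tray below 0.09 m and height (world z) of pale_bottle_mid below 0.066 m and linear speed of pale_bottle above 0.7 m/s) or (horizontal distance between pale_bottle_mid and orange_tray below 0.09 m and height (world z) of pale_bottle_mid below 0.066 m and linear speed of pale_bottle above 0.7 m/s)).
It also fails if it takes over 128 s, if anything falls off the work surface, if the arm or the gripper's body presses on something with over 40 N, if the wrist force passes 120 N, or if a joint passes its speed limit or range.

## Robot

A 6-joint arm with a two-finger parallel gripper is mounted at the origin on a cart in front of the work surface, level with it; the furniture and walls round the work are solid. World frame = base frame: x ahead of the robot, y to its left, z up, the work surface at z = 0. Lengths are in m, angles in degrees, forces in N, time in s.
With the tool pointing down it reaches from about 0.4 to 0.825 m from the base axis. Payload 7 kg.
Tool frame: the origin (TCP) lies on the centre line of the jaws, within the pads' length; the fingertips stand 17 mm ahead of it and the grasp point (between the pads) lies 2 mm behind it; y points along the fingers, z is the direction in which the jaws open and shut, and the axes are right-handed (so a half turn about y gives the same grasp; the last joint's range is limited). The gripper opens to 88 mm and grips with 3 to 60 N. Pads are 19 mm wide; open, the fingers measure 130 mm over their backs; the gripper's body (78 mm by 193 mm) begins 47 mm behind the grasp point.
Start: joints at [81.137, 20.546, 0.682, 0, -70.136, -16.507], TCP at [0.289, 0.61, 0.244] pointing down, gripper open.
Joint ranges: [-176.03, 176.03], [-82.01, 121.73], [-58.28, 71.71], [-173.87, 95.51], [-174.79, -0.11], [-173.66, 173.66]. Speed limits (degrees/s): [136.94, 136.94, 172.46, 180, 180, 180].

## Interface

Orientations are given as [roll, pitch, yaw] about the fixed x, y, z axes, in that order (R = Rz(yaw) Ry(pitch) Rx(roll)).
In Python, from plant import r, capture, camera_info gives the robot as it stands. The module is installed in compiled form; this text tells all that it offers.
- The arm moves only by the tool apply_moves, never from a script. Its argument "deltas" is a list of rows, each an object of numbers: "tx", "ty", "tz": the shift along the tool's x, y, z in m; "turn": the turn about the tool's y in rad; "gripper": the finger opening in m, from 0 to 0.0876. A call has 1 to 5 rows; each row is the pose to reach, as a shift and turn from the pose commanded when the call began, along the tool's axes at that moment; what a row does not reach only later rows make up. A row lasts 1/10 s, in which the tool goes at most 50 mm and 8.59 degrees, less where a joint would pass 70% of its speed; a pose out of reach is approached as far as the arm can. A call with a gripper value outside its range is refused whole. The fingers move at their own pace and stop on an object; "newtons" is the grip in N (left out, the last holds). Time passes only in rows, so rows that repeat a pose let the fingers close. It gives the time, the measured TCP pose, the force and the opening at its end, in the units of the state.
- r.get_state(): the state, without advancing time (a new reading comes with each control period).
- capture(name): name is "scene" or "top" or "wrist"; returns (picture, depth): 400x640x3 uint8, red, green, blue; 400x640 float32, m along the optical axis (not along the pixel's ray), 0 where there is no reading.
- camera_info(name): a dict with "K" (3x3 intrinsics, pixels), "eye" and "orientation" of the camera in the world; the wrist camera has in their place "tool_from_camera" (4x4, takes a point from camera to tool coordinates, whose origin is the TCP and whose axes are the tool frame's). Camera axes: x right, y up, looking along -z (the intrinsics and any distortion apply to the point x, -y, -z); pixel columns grow to the right and rows downward; lengths in m; the calibration is good to about 2 mm. A picture is of the moment at which its call begins: read the wrist's pose just before it. camera_info takes no time and is no camera call.
- r.close_job(): hands the job in, once; it reports no verdict.
The state is a dict: "time_s": time; "joints": joint angles; "qd": joint speeds; "joint_torque": joint torques, N m; "tcp_pos": TCP position; "eef_rot": TCP orientation; "contact_force": force on the tool from outside, world axes, zero at the start; "moment": the same for the moment, N m; "gripper_width": finger opening in m.
Only numpy, scipy, OpenCV 4.12 (cv2) and the standard library are available. Lean on these libraries where they do the work, as an engineer would, in place of code of your own. Each camera call takes 0.05 s, during which the arm holds its last target.

## Working session

There is one attempt and no reset: what is moved stays moved. The work goes in short steps, Python scripts to look and compute and a tool call to move; the robot and the scene stay as the last step left them, time stands still between calls to the robot, and variables do not carry over. Pictures are saved under pics/ and viewed, and the job is handed in when it is done.

Besides the shell and the picture viewer there is one more tool, called after ">>>" in YAML: its name, and indented under it one key for each argument. apply_moves: Moves the arm, as the interface text tells. Its arguments: {"type":"object","properties":{"deltas":{"type":"array","items":{"type":"object","properties":{"tx":{"type":"number"},"ty":{"type":"number"},"tz":{"type":"number"},"turn":{"type":"number"},"gripper":{"type":"number"}}}},"newtons":{"type":"number"}},"required":["deltas"]}

```bash
mkdir -p pics
python3 - <<'E'
from plant import r,capture,camera_info
import cv2,numpy as np
print(r.get_state())
for n in("scene","top"):
    p,d=capture(n); np.savez(n+".npz",p=p,d=d); cv2.imwrite(f"pics/{n}0.png",p[...,::-1]); print(n,camera_info(n))
print(camera_info("wrist"))
E
```

```text
{'time_s': 0.0, 'joints': array([ 8.11365503e+01,  2.05904626e+01,  6.34945433e-01, -2.19024338e-02,
       -7.01340006e+01, -1.65076637e+01]), 'qd': array([ 0.01129836, -0.10620121, -0.01940924, -0.04727934,  0.07016197,
        0.05394923]), 'joint_torque': array([-2.68888016e-04, -5.82726502e+01,  2.93058944e+01,  6.99716717e+00,
        6.95528928e-03, -1.82381032e-04]), 'tcp_pos': array([0.28903257, 0.60949375, 0.24263692]), 'eef_rot': array([-8.99083210e+01,  5.69747718e-03,  1.54621432e+02]), 'contact_force': array([ 0.65170374,  0.17134514, -0.13428288]), 'moment': array([ 0.01259827,  0.00746782, -0.04825026]), 'gripper_width': 0.08765140089077353}
scene {'K': array([[369.97435551,   0.        , 316.01893611],
       [  0.        , 369.97435551, 196.82076178],
       [  0.        ,   0.        ,   1.        ]]), 'eye': array([-0.0933579 , -0.59399317,  0.92787885]), 'orientation': array([ 40.99244599,  -0.63798595, -49.30485905])}
top {'K': array([[366.49299594,   0.        , 319.63097649],
       [  0.        , 366.49299594, 200.82985901],
       [  0.        ,   0.        ,   1.        ]]), 'eye': array([ 0.24452514, -0.12818932,  1.26426624]), 'orientation': array([ 1.08196685e+01, -6.50725873e-02, -8.95688061e+01])}
{'K': array([[298.18723539,   0.        , 318.74240978],
       [  0.        , 298.18723539, 201.82942431],
       [  0.        ,   0.        ,   1.        ]]), 'tool_from_camera': array([[ 4.62545162e-04, -9.66059016e-01, -2.58321047e-01,
        -6.96455969e-02],
       [ 6.85691535e-04,  2.58321320e-01, -9.66058811e-01,
        -1.41261947e-01],
       [ 9.99999658e-01,  2.69717275e-04,  7.81903767e-04,
         1.49554210e-04],
       [ 0.00000000e+00,  0.00000000e+00,  0.00000000e+00,
         1.00000000e+00]])}
```

View pics/scene0.png

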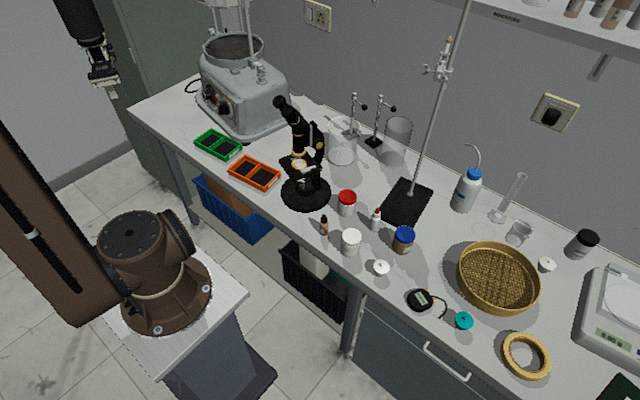

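View pics/top0.png

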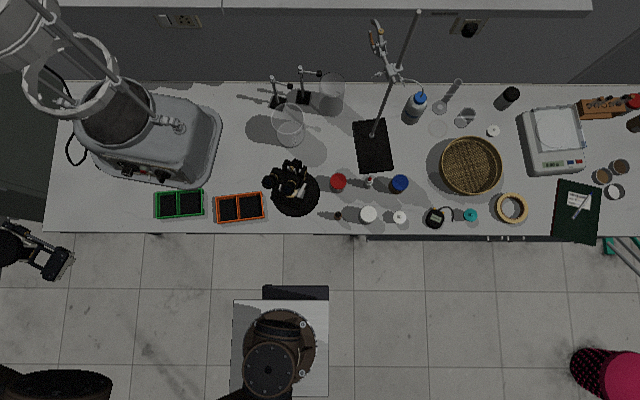

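```bash
cat > h.py <<'E'
import numpy as np,cv2
from scipy.spatial.transform import Rotation as R
from plant import r,capture,camera_info
def grid(n,d,info=None,T=None):
    ci=camera_info(n);K=ci["K"];v,u=np.mgrid[:400,:640]
    P=np.stack([(u-K[0,2])/K[0,0]*d,-(v-K[1,2])/K[1,1]*d,-d],-1)
    if n!="wrist":
        return P@R.from_euler("xyz",ci["orientation"],degrees=True).as_matrix().T+ci["eye"]
    M=ci["tool_from_camera"]; P=P@M[:3,:3].T+M[:3,3]
    return P@R.from_euler("xyz",T["eef_rot"],degrees=True).as_matrix().T+T["tcp_pos"]
E
python3 - <<'E'
from h import *
for n,boxes in(("top",dict(red=(322,165,355,200),pale=(357,165,384,200),blue=(385,168,415,200),brown=(325,203,347,228),white=(352,200,383,228),cruc=(387,205,412,228),gtray=(148,183,208,222),otray=(210,187,268,226))),("scene",dict(red=(335,185,360,220),pale=(366,200,384,232),blue=(390,222,418,258),brown=(314,210,331,240),white=(338,225,365,258),cruc=(370,255,392,278),gtray=(190,125,245,165),otray=(225,152,283,193)))):
    f=np.load(n+".npz");P=grid(n,f["d"]);p=f["p"]
    z=P[...,2];print(n)
    for k,b in boxes.items():
        Q=P[b[1]:b[3],b[0]:b[2]].reshape(-1,3);C=p[b[1]:b[3],b[0]:b[2]].reshape(-1,3).astype(int)
        if 'tray' in k:
            m=(Q[:,2]>.003)&(Q[:,2]<.05)&(C.max(1)-C.min(1)>60)
            Q=Q[m];pts=Q[:,:2];print(k,m.sum(),np.percentile(pts,[1,99],axis=0).round(3).tolist(),cv2.minAreaRect(pts.astype(np.float32)),np.percentile(Q[:,2],95))
        else:
            zt=np.percentile(Q[:,2],98);m=(Q[:,2]>zt-.006)&(Q[:,2]<.12)
            print(k,"ztop",zt.round(3),"bb",Q[m,:2].min(0).round(3),Q[m,:2].max(0).round(3),"mid",(Q[m,:2].min(0)/2+Q[m,:2].max(0)/2).round(3),m.sum())
    cv2.imwrite(f"pics/{n}_crop.png",cv2.resize(p[150:250,130:430] if n=="top" else p[120:290,180:430],None,fx=2.6 if n=="top" else 3,fy=2.6 if n=="top" else 3,interpolation=cv2.INTER_CUBIC)[...,::-1])
E
```

```text
top
red ztop 0.079 bb [ 0.515 -0.212] [ 0.567 -0.162] mid [ 0.541 -0.187] 183
pale ztop 0.078 bb [ 0.537 -0.302] [ 0.558 -0.282] mid [ 0.548 -0.292] 30
blue ztop 0.077 bb [ 0.514 -0.422] [ 0.566 -0.369] mid [ 0.54  -0.396] 179
brown ztop 0.083 bb [ 0.424 -0.191] [ 0.433 -0.182] mid [ 0.429 -0.187] 11
white ztop 0.08 bb [ 0.405 -0.313] [ 0.459 -0.26 ] mid [ 0.432 -0.287] 180
cruc ztop 0.044 bb [ 0.405 -0.416] [ 0.449 -0.375] mid [ 0.427 -0.396] 92
gtray 117 [[0.421, 0.277], [0.523, 0.439]] ((0.47061651945114136, 0.3578634262084961), (0.08998759835958481, 0.1602894514799118), 6.220829963684082) 0.028603533403814517
otray 377 [[0.405, 0.065], [0.511, 0.232]] ((0.45969390869140625, 0.14943446218967438), (0.09324624389410019, 0.1612422615289688), 8.02295207977295) 0.02851557569329954
scene
red ztop 0.081 bb [ 0.513 -0.216] [ 0.57  -0.162] mid [ 0.541 -0.189] 205
pale ztop 0.089 bb [ 0.542 -0.298] [ 0.55  -0.288] mid [ 0.546 -0.293] 16
blue ztop 0.077 bb [ 0.511 -0.423] [ 0.569 -0.369] mid [ 0.54  -0.396] 259
brown ztop 0.084 bb [ 0.424 -0.193] [ 0.434 -0.181] mid [ 0.429 -0.187] 18
white ztop 0.08 bb [ 0.403 -0.315] [ 0.46 -0.26] mid [ 0.431 -0.287] 261
cruc ztop 0.048 bb [ 0.406 -0.418] [ 0.446 -0.377] mid [ 0.426 -0.398] 70
gtray 488 [[0.419, 0.224], [0.521, 0.44]] ((0.4725208282470703, 0.3320481777191162), (0.09727062284946442, 0.21632422506809235), 3.7618255615234375) 0.029472093871029607
otray 699 [[0.404, 0.065], [0.511, 0.277]] ((0.453857958316803, 0.18223391473293304), (0.09577199071645737, 0.2331564724445343), 7.348968982696533) 0.02894576317912557
```

View pics/top_crop.png

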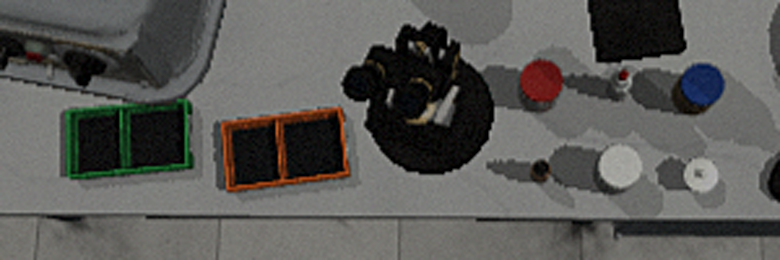

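View pics/scene_crop.png

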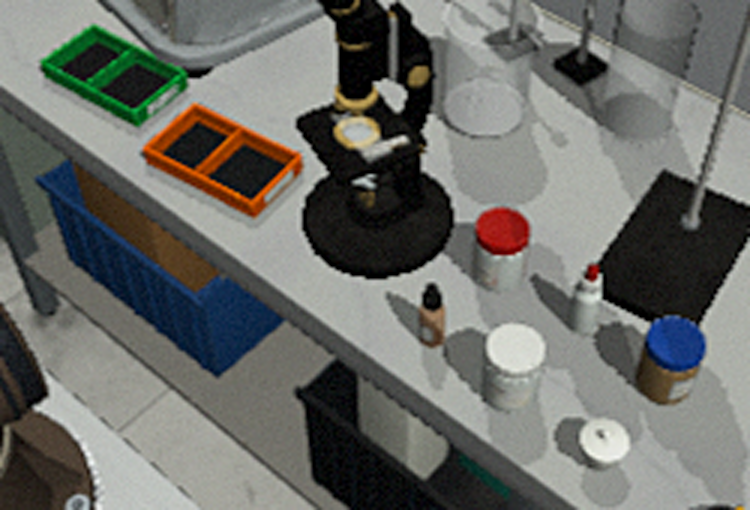

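Run:
```python
from h import *
Ps=[];
for n in("top","scene"):
    f=np.load(n+".npz");P=grid(n,f["d"]);Ps.append(P[(f["d"]>0)])
P=np.concatenate(Ps)
np.save("cloud.npy",P)
def sl(x0,x1,y0,y1):
    m=(P[:,0]>x0)&(P[:,0]<x1)&(P[:,1]>y0)&(P[:,1]<y1);Q=P[m]
    for z in np.arange(.0,.5,.04):
        q=Q[(Q[:,2]>max(z,.008))&(Q[:,2]<z+.04)]
        if len(q):print(z.round(2),len(q),np.percentile(q[:,:2],[1,99],axis=0).round(3).tolist())
print("micro");sl(.36,.7,-.15,.055)
print("plate");sl(.56,.8,-.4,-.23)
print("machine");sl(.52,.9,.05,.6)
print("left");sl(.3,.9,.43,.7)
# trays: restrict colors in top
for n in("top","scene"):
  f=np.load(n+".npz");Q=grid(n,f["d"]);hsv=cv2.cvtColor(f["p"],cv2.COLOR_RGB2HSV)
  for k,lo,hi in(("g",50,80),("o",5,16)):
    m=(hsv[...,0]>=lo)&(hsv[...,0]<=hi)&(hsv[...,1]>120)&(Q[...,2]>.016)&(Q[...,2]<.04)&(Q[...,0]>.36)&(Q[...,0]<.6)&(Q[...,1]>.03)&(Q[...,1]<.5)
    print(n,k,m.sum(),cv2.minAreaRect(Q[m][:,:2].astype(np.float32)),np.percentile(Q[m],[1,99],axis=0).round(3).tolist())
```

```text
micro
0.0 2054 [[0.43, -0.124], [0.695, 0.032]]
0.04 488 [[0.482, -0.072], [0.699, 0.016]]
0.08 354 [[0.473, -0.079], [0.7, 0.018]]
0.12 1630 [[0.435, -0.093], [0.696, 0.022]]
0.16 103 [[0.466, -0.072], [0.566, -0.028]]
0.2 375 [[0.472, -0.088], [0.564, -0.023]]
0.24 496 [[0.474, -0.086], [0.561, -0.021]]
0.28 294 [[0.46, -0.078], [0.545, -0.005]]
0.32 555 [[0.447, -0.074], [0.513, 0.002]]
0.36 613 [[0.431, -0.062], [0.479, 0.017]]
plate
0.0 3463 [[0.591, -0.381], [0.787, -0.249]]
0.04 70 [[0.56, -0.399], [0.727, -0.305]]
0.08 47 [[0.719, -0.316], [0.728, -0.304]]
0.12 54 [[0.717, -0.316], [0.725, -0.305]]
0.16 57 [[0.718, -0.315], [0.728, -0.305]]
0.2 65 [[0.719, -0.316], [0.727, -0.305]]
0.24 67 [[0.718, -0.315], [0.727, -0.305]]
0.28 79 [[0.717, -0.315], [0.727, -0.305]]
0.32 83 [[0.717, -0.316], [0.727, -0.305]]
0.36 91 [[0.718, -0.316], [0.728, -0.305]]
0.4 86 [[0.702, -0.322], [0.794, -0.252]]
0.44 1028 [[0.689, -0.327], [0.792, -0.259]]
0.48 232 [[0.718, -0.316], [0.799, -0.261]]
machine
0.0 372 [[0.52, 0.053], [0.853, 0.577]]
0.04 2749 [[0.522, 0.228], [0.814, 0.593]]
0.08 11
[... 948 characters left out ...]
4]]
0.48 498 [[0.301, 0.433], [0.797, 0.583]]
top g 259 ((0.4839610457420349, 0.23626592755317688), (0.0918470248579979, 0.40842685103416443), 6.400001525878906) [[0.421, 0.275, 0.016], [0.523, 0.441, 0.03]]
top o 270 ((0.45973771810531616, 0.14946763217449188), (0.09310659021139145, 0.1614089012145996), 7.929109573364258) [[0.405, 0.065, 0.016], [0.513, 0.232, 0.03]]
scene g 299 ((0.4705578088760376, 0.35686829686164856), (0.09362918883562088, 0.1626240611076355), 5.760712146759033) [[0.418, 0.274, 0.016], [0.522, 0.438, 0.032]]
scene o 359 ((0.4576264023780823, 0.14800432324409485), (0.09432562440633774, 0.16440409421920776), 7.248839855194092) [[0.404, 0.064, 0.016], [0.511, 0.232, 0.03]]
```

```bash
cat >> h.py <<'E'
def go(x,y,z,yaw,s=None):
    """tool shift/turn to world TCP target"""
    s=s or r.get_state();M=R.from_euler("xyz",s["eef_rot"],degrees=True).as_matrix()
    d=M.T@(np.array([x,y,z])-s["tcp_pos"]); t=-np.radians((yaw-s["eef_rot"][2]+180)%360-180)
    print("t",round(s["time_s"],2),"at",s["tcp_pos"].round(4),s["eef_rot"].round(1),"-> tx %.4f ty %.4f tz %.4f turn %.3f"%(*d,t))
E
python3 - <<'E'
from h import *
P=np.load("cloud.npy")
for y in np.arange(.22,.48,.02):
    o=[]
    for z0,z1 in((.03,.08),(.08,.12),(.12,.16),(.16,.2),(.2,.28)):
        q=P[(P[:,1]>y)&(P[:,1]<y+.02)&(P[:,2]>z0)&(P[:,2]<z1)&(P[:,0]>.47)]
        o.append(np.percentile(q[:,0],1).round(3) if len(q)>3 else None)
    print(y.round(2),o)
for x in np.arange(.39,.6,.02):
    q=P[(P[:,0]>x)&(P[:,0]<x+.02)&(P[:,1]>-.15)&(P[:,1]<.06)]
    f=q[(q[:,2]>.008)&(q[:,2]<.06)]
    if len(f)>3: print(x.round(2),"foot y",np.percentile(f[:,1],[1,99]).round(3),"z",np.percentile(f[:,2],[50,95]).round(3))
go(.42,.12,.26,0)
go(.42,.12,.26,25)
E
```

```text
0.22 [np.float64(0.639), np.float64(0.938), np.float64(0.936), np.float64(0.936), np.float64(0.937)]
0.24 [np.float64(0.558), np.float64(0.653), np.float64(0.666), np.float64(0.682), np.float64(0.936)]
0.26 [np.float64(0.532), np.float64(0.578), np.float64(0.587), np.float64(0.593), np.float64(0.639)]
0.28 [np.float64(0.521), np.float64(0.547), np.float64(0.551), np.float64(0.556), np.float64(0.61)]
0.3 [np.float64(0.515), np.float64(0.535), np.float64(0.542), np.float64(0.546), np.float64(0.585)]
0.32 [np.float64(0.515), np.float64(0.54), np.float64(0.544), np.float64(0.549), np.float64(0.578)]
0.34 [np.float64(0.518), np.float64(0.539), np.float64(0.537), np.float64(0.553), np.float64(0.579)]
0.36 [np.float64(0.521), np.float64(0.521), np.float64(0.521), np.float64(0.555), np.float64(0.582)]
0.38 [np.float64(0.524), np.float64(0.521), np.float64(0.521), np.float64(0.559), np.float64(0.585)]
0.4 [np.float64(0.529), np.float64(0.553), np.float64(0.555), np.float64(0.564), np.float64(0.587)]
0.42 [np.float64(0.502), np.float64(0.533), np.float64(0.546), np.float64(0.567), np.float64(0.592)]
0.44 [np.float64(0.535), np.float64(0.556), np.float64(0.55), np.float64(0.57), np.float64(0.588)]
0.46 [np.float64(0.539), np.float64(0.557), np.float64(0.541), np.float64(0.573), np.float64(0.586)]
0.41 foot y [-0.099 -0.023] z [0.015 0.018]
0.43 foot y [-0.094  0.008] z [0.019 0.024]
0.45 foot y [-0.112  0.024] z [0.022 0.026]
0.47 foot y [-0.121  0.033] z [0.024 0.039]
0.49 foot y [-0.125  0.036] z [0.025 0.044]
0.51 foot y [-0.126  0.039] z [0.024 0.047]
0.53 foot y [-0.124 -0.037] z [0.024 0.055]
0.55 foot y [-0.115 -0.009] z [0.022 0.027]
0.57 foot y [-0.105 -0.044] z [0.021 0.025]
0.59 foot y [-0.071 -0.044] z [0.019 0.02 ]
t 0.1 at [0.2891 0.6095 0.2427] [-89.9   0.  154.6] -> tx -0.3281 ty -0.0167 tz 0.3862 turn 2.699
t 0.1 at [0.2891 0.6095 0.2427] [-89.9   0.  154.6] -> tx -0.3281 ty -0.0167 tz 0.3862 turn 2.262
```

>>> apply_moves:
  deltas:
    - {"tx":-0.33,"ty":-0.02,"tz":0.385,"turn":2.6}
    - {"tx":-0.33,"ty":-0.02,"tz":0.385,"turn":2.6}
    - {"tx":-0.33,"ty":-0.02,"tz":0.385,"turn":2.6}
    - {"tx":-0.33,"ty":-0.02,"tz":0.385,"turn":2.6}
    - {"tx":-0.33,"ty":-0.02,"tz":0.385,"turn":2.6}

```text
invalid input at $.deltas[0]: expected keys tx, ty, tz, turn, gripper
```

```bash
python3 -c "
from h import *
print(r.get_state()['joints'].round(1))
go(.42,.12,.26,5)"
```

```text
[ 81.1  20.6   0.6  -0.  -70.1 -16.5]
t 0.1 at [0.2891 0.6095 0.2427] [-89.9   0.  154.6] -> tx -0.3281 ty -0.0167 tz 0.3862 turn 2.611
```

>>> apply_moves:
  deltas:
    - {"tx":-0.33,"ty":-0.02,"tz":0.385,"turn":2.6,"gripper":0.085}
    - {"tx":-0.33,"ty":-0.02,"tz":0.385,"turn":2.6,"gripper":0.085}
    - {"tx":-0.33,"ty":-0.02,"tz":0.385,"turn":2.6,"gripper":0.085}
    - {"tx":-0.33,"ty":-0.02,"tz":0.385,"turn":2.6,"gripper":0.085}
    - {"tx":-0.33,"ty":-0.02,"tz":0.385,"turn":2.6,"gripper":0.085}
  newtons: 25

```text
time_s: 0.6
tcp_pos: [0.3549, 0.3667, 0.2532]
eef_rot: [-90.0, 0.0, 111.3]
contact_force: [1.4, -0.7, 0.9]
gripper_width: 0.0849
```

```bash
python3 -c "
from h import *
print(r.get_state()['joints'].round(1))
go(.42,.12,.26,5)"
```

```text
[ 68.    4.5 -18.9  -0.  -66.6 -46.7]
t 0.6 at [0.3549 0.3667 0.2532] [-90.    0.  111.3] -> tx -0.2535 ty -0.0067 tz 0.0290 turn 1.856
```

```bash
python3 -c "
from h import *
p,d=capture('scene');cv2.imwrite('pics/s1.png',p[...,::-1])
p,d=capture('top');cv2.imwrite('pics/t1.png',p[...,::-1])
"
```

```text
(no output)
```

View pics/s1.png

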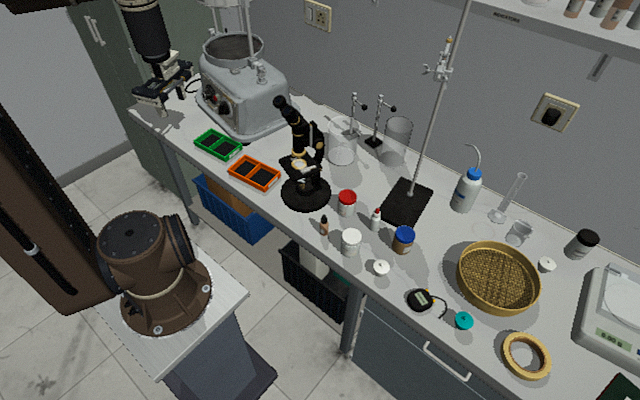

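View pics/t1.png

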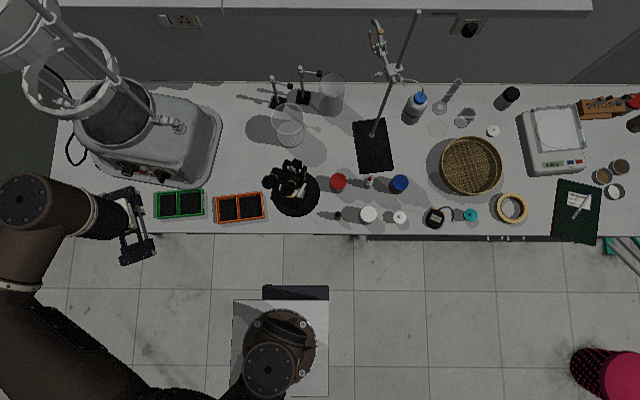

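```bash
python3 -c "
from h import *
s=r.get_state()
Qs=[]
for n in('scene','top'):
    p,d=capture(n);Qs.append(grid(n,d)[d>0])
Q=np.concatenate(Qs);T=(Q-s['tcp_pos'])
M=R.from_euler('xyz',s['eef_rot'],degrees=True).as_matrix()
L=T@M
for h in np.arange(0,.9,.05):
    q=T[(T[:,2]>h)&(T[:,2]<h+.05)&(np.hypot(T[:,0],T[:,1])<.26)&(Q[:,0]<.5)]
    l=q@M
    if len(q)>3: print('dz %.2f'%h,len(q),'world',np.percentile(q[:,:2],[1,99],axis=0).round(3).tolist(),'tool xz',np.percentile(l[:,[0,2]],[1,99],axis=0).round(3).tolist())
"
```

```text
dz 0.00 215 world [[-0.06, -0.034], [0.063, 0.024]] tool xz [[-0.014, -0.064], [0.009, 0.063]]
dz 0.05 2754 world [[-0.098, -0.068], [0.097, 0.054]] tool xz [[-0.041, -0.096], [0.036, 0.096]]
dz 0.10 592 world [[-0.023, -0.04], [0.056, 0.013]] tool xz [[-0.04, -0.05], [0.02, 0.018]]
dz 0.15 848 world [[-0.045, -0.047], [0.054, 0.01]] tool xz [[-0.047, -0.047], [0.023, 0.047]]
dz 0.20 1263 world [[-0.046, -0.048], [0.039, 0.006]] tool xz [[-0.048, -0.027], [0.022, 0.047]]
dz 0.25 1410 world [[-0.046, -0.048], [0.038, 0.006]] tool xz [[-0.048, -0.026], [0.022, 0.048]]
dz 0.30 1713 world [[-0.25, -0.051], [0.044, 0.067]] tool xz [[-0.049, -0.034], [0.148, 0.212]]
dz 0.35 3500 world [[-0.182, -0.066], [0.039, 0.023]] tool xz [[-0.047, -0.026], [0.071, 0.193]]
dz 0.40 5162 world [[-0.206, -0.139], [0.043, 0.031]] tool xz [[-0.055, -0.043], [0.068, 0.242]]
dz 0.45 2571 world [[-0.246, -0.148], [-0.187, -0.035]] tool xz [[-0.062, 0.191], [0.038, 0.258]]
dz 0.50 52 world [[-0.237, -0.132], [-0.223, -0.107]] tool xz [[-0.042, 0.253], [-0.014, 0.259]]
```

```bash
python3 -c "
from h import *
go(.42,.15,.44,5)"
```

```text
t 0.8 at [0.3552 0.3678 0.2539] [-90.   -0.  111.6] -> tx -0.2263 ty -0.1863 tz 0.0198 turn 1.860
```

>>> apply_moves:
  deltas:
    - {"tx":-0.04,"ty":-0.04,"tz":0.004,"turn":0.15,"gripper":0.085}
    - {"tx":-0.08,"ty":-0.08,"tz":0.008,"turn":0.3,"gripper":0.085}
    - {"tx":-0.12,"ty":-0.12,"tz":0.012,"turn":0.45,"gripper":0.085}
    - {"tx":-0.16,"ty":-0.16,"tz":0.016,"turn":0.6,"gripper":0.085}
    - {"tx":-0.2,"ty":-0.186,"tz":0.02,"turn":0.75,"gripper":0.085}

```text
time_s: 1.3
tcp_pos: [0.4051, 0.1942, 0.4265]
eef_rot: [-90.0, -0.0, 68.5]
contact_force: [1.8, 1.2, 0.5]
gripper_width: 0.0849
```

```bash
python3 -c "
from h import *
print(r.get_state()['joints'].round(1))
go(.41,.1,.44,0)"
```

```text
[ 50.9  -5.5  -6.8   0.  -88.7 -72.4]
t 1.3 at [0.4051 0.1942 0.4265] [-90.   -0.   68.5] -> tx -0.0858 ty -0.0135 tz -0.0391 turn 1.195
```

```bash
python3 -c "
from h import *
go(.405,-.05,.44,90)"
```

```text
t 1.3 at [0.4051 0.1942 0.4265] [-90.   -0.   68.5] -> tx -0.2272 ty -0.0136 tz -0.0895 turn -0.375
```

>>> apply_moves:
  deltas:
    - {"tx":-0.045,"ty":-0.014,"tz":-0.018,"turn":-0.1,"gripper":0.085}
    - {"tx":-0.09,"ty":-0.014,"tz":-0.036,"turn":-0.2,"gripper":0.085}
    - {"tx":-0.135,"ty":-0.014,"tz":-0.054,"turn":-0.3,"gripper":0.085}
    - {"tx":-0.18,"ty":-0.014,"tz":-0.072,"turn":-0.375,"gripper":0.085}
    - {"tx":-0.227,"ty":-0.014,"tz":-0.09,"turn":-0.375,"gripper":0.085}

```text
time_s: 1.8
tcp_pos: [0.4063, -0.0505, 0.4388]
eef_rot: [-90.0, -0.0, 90.5]
contact_force: [1.3, -0.8, 0.0]
gripper_width: 0.0851
```

```bash
python3 -c "
from h import *
print(r.get_state()['joints'].round(1))
go(.44,-.18,.44,90);go(.541,-.188,.3,90)"
```

```text
[ 20.8  -9.8  -8.7  -0.  -91.  -20.4]
t 1.8 at [ 0.4063 -0.0505  0.4388] [-90.   -0.   90.5] -> tx -0.1298 ty -0.0012 tz -0.0326 turn 0.009
t 1.8 at [ 0.4063 -0.0505  0.4388] [-90.   -0.   90.5] -> tx -0.1387 ty 0.1389 tz -0.1334 turn 0.009
```

```bash
python3 -c "
from h import *
s=r.get_state();a=np.radians(s['joints'][0])
Qs=[]
for n in('scene','top'):
    p,d=capture(n);Qs.append(grid(n,d)[d>0]);cv2.imwrite('pics/%s2.png'%n,p[...,::-1])
Q=np.concatenate(Qs);T=(Q-s['tcp_pos'])
L=np.c_[T[:,0]*np.cos(a)+T[:,1]*np.sin(a),-T[:,0]*np.sin(a)+T[:,1]*np.cos(a),T[:,2]]
np.save('arm2.npy',L)
L=L[(L[:,2]>.04)&(np.hypot(L[:,0],L[:,1])<.6)&(Q[:,0]<.55)&(Q[:,0]>-.1)]
for b in np.arange(-.1,.35,.03):
  for f in np.arange(-.4,.1,.06):
    q=L[(L[:,1]>b)&(L[:,1]<b+.03)&(L[:,0]>f)&(L[:,0]<f+.06)&(L[:,2]>.11)]
    if len(q)>8: print('left %.2f fwd %.2f'%(b,f),len(q),'dz',np.percentile(q[:,2],[1,99]).round(3))
"
```

```text
left -0.07 fwd -0.04 929 dz [0.143 0.425]
left -0.07 fwd 0.02 69 dz [0.141 0.423]
left -0.04 fwd -0.10 1057 dz [0.18  0.424]
left -0.04 fwd -0.04 2282 dz [0.113 0.427]
left -0.04 fwd 0.02 446 dz [0.112 0.426]
left -0.01 fwd -0.10 1405 dz [0.178 0.424]
left -0.01 fwd -0.04 1577 dz [0.113 0.427]
left -0.01 fwd 0.02 421 dz [0.42  0.427]
left 0.02 fwd -0.10 402 dz [0.194 0.421]
left 0.02 fwd -0.04 1522 dz [0.12  0.426]
left 0.02 fwd 0.02 149 dz [0.386 0.424]
left 0.05 fwd -0.10 316 dz [0.352 0.388]
left 0.05 fwd -0.04 1291 dz [0.387 0.408]
left 0.05 fwd 0.02 184 dz [0.383 0.402]
left 0.08 fwd -0.10 303 dz [0.352 0.386]
left 0.08 fwd -0.04 1314 dz [0.386 0.408]
left 0.08 fwd 0.02 195 dz [0.383 0.402]
left 0.11 fwd -0.34 15 dz [0.336 0.353]
left 0.11 fwd -0.28 727 dz [0.335 0.382]
left 0.11 fwd -0.22 757 dz [0.335 0.383]
left 0.11 fwd -0.16 519 dz [0.337 0.384]
left 0.11 fwd -0.10 515 dz [0.342 0.393]
left 0.11 fwd -0.04 1382 dz [0.387 0.412]
left 0.11 fwd 0.02 252 dz [0.377 0.406]
left 0.14 fwd -0.40 13 dz [0.308 0.313]
left 0.14 fwd -0.28 1583 dz [0.37 0.41]
left 0.14 fwd -0.22 2120 dz [
[... 260 characters left out ...]
]
left 0.17 fwd -0.16 1490 dz [0.402 0.408]
left 0.17 fwd -0.10 1340 dz [0.398 0.404]
left 0.17 fwd -0.04 1331 dz [0.397 0.41 ]
left 0.17 fwd 0.02 243 dz [0.382 0.405]
left 0.20 fwd -0.28 337 dz [0.398 0.411]
left 0.20 fwd -0.22 1157 dz [0.395 0.41 ]
left 0.20 fwd -0.16 954 dz [0.392 0.407]
left 0.20 fwd -0.10 969 dz [0.388 0.403]
left 0.20 fwd -0.04 1349 dz [0.393 0.41 ]
left 0.20 fwd 0.02 253 dz [0.384 0.405]
left 0.23 fwd -0.28 55 dz [0.376 0.393]
left 0.23 fwd -0.22 279 dz [0.371 0.383]
left 0.23 fwd -0.16 294 dz [0.369 0.383]
left 0.23 fwd -0.10 160 dz [0.356 0.388]
left 0.23 fwd -0.04 1043 dz [0.387 0.41 ]
left 0.23 fwd 0.02 184 dz [0.386 0.405]
left 0.26 fwd -0.40 671 dz [0.11  0.165]
```

View pics/scene2.png

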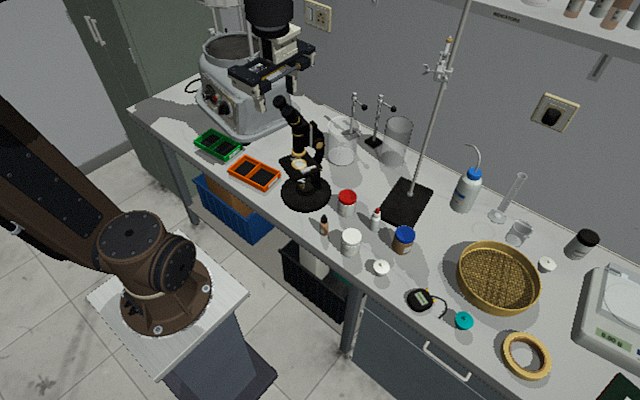

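View pics/top2.png

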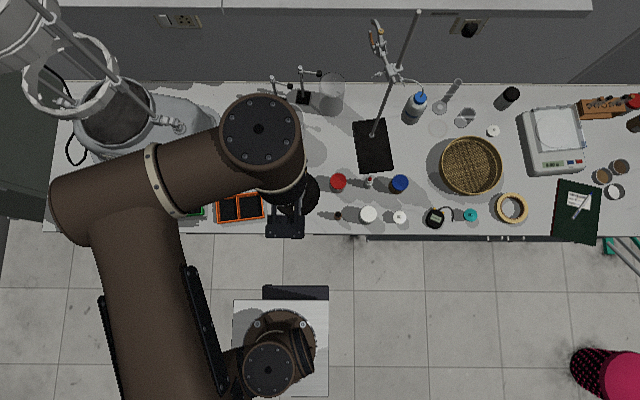

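```bash
python3 -c "
import numpy as np
from scipy.optimize import least_squares
L=np.load('arm2.npy')
def fit(u,v,w0):
    f=lambda p:np.hypot(u-p[0],v-p[1])-p[2]
    s=least_squares(f,w0,loss='soft_l1',f_scale=.003);return s.x.round(4),np.median(abs(s.fun)).round(4)
for a,b in((.04,.07),(.07,.10),(.1,.13)):
  q=L[(L[:,1]>a)&(L[:,1]<b)&(L[:,2]>.3)&(L[:,2]<.45)&(abs(L[:,0])<.09)]
  print('tube',len(q),q.min(0).round(3),q.max(0).round(3),fit(q[:,0],q[:,2],[0,.35,.06]))
for a,b in((-.25,-.2),(-.2,-.15),(-.15,-.1)):
  q=L[(L[:,0]>a)&(L[:,0]<b)&(L[:,2]>.3)&(L[:,2]<.45)&(L[:,1]>.08)&(L[:,1]<.3)]
  print('forearm',len(q),q.min(0).round(3),q.max(0).round(3),fit(q[:,1],q[:,2],[.18,.35,.06]))
q=L[(L[:,2]>.2)&(L[:,2]<.28)&(np.hypot(L[:,0],L[:,1])<.12)];print('cyl',fit(q[:,0],q[:,1],[0,0,.05]))
q=L[(L[:,2]>.32)&(L[:,1]<.03)&(np.hypot(L[:,0],L[:,1])<.12)]
for z in np.arange(.24,.44,.02):
  q=L[(L[:,2]>z)&(L[:,2]<z+.02)&(L[:,1]<.03)&(np.hypot(L[:,0],L[:,1])<.12)];print(z.round(2),len(q),q[:,:2].min(0).round(3),q[:,:2].max(0).round(3))
"
```

```text
tube 1711 [-0.048  0.04   0.351] [0.039 0.07  0.423] (array([-0.0019,  0.3613,  0.0458]), np.float64(0.0005))
tube 1811 [-0.048  0.07   0.352] [0.04 0.1  0.41] (array([-0.0015,  0.3609,  0.046 ]), np.float64(0.0004))
tube 2045 [-0.052  0.1    0.335] [0.047 0.13  0.413] (array([-0.0007,  0.3604,  0.0475]), np.float64(0.0013))
forearm 4730 [-0.25   0.135  0.334] [-0.2    0.243  0.412] (array([0.1895, 0.3563, 0.0552]), np.float64(0.0014))
forearm 4850 [-0.2    0.134  0.334] [-0.15   0.244  0.411] (array([0.1897, 0.3541, 0.0554]), np.float64(0.0014))
forearm 4264 [-0.15   0.133  0.332] [-0.1    0.242  0.409] (array([0.1893, 0.3522, 0.0546]), np.float64(0.0015))
cyl (array([-0.0037, -0.0025,  0.0435]), np.float64(0.0015))
0.24 135 [-0.049 -0.047] [-0.022  0.03 ]
0.26 115 [-0.049 -0.044] [-0.028  0.028]
0.28 20 [-0.051 -0.022] [-0.046  0.012]
0.3 268 [-0.054 -0.056] [-0.001  0.03 ]
0.32 179 [-0.051 -0.048] [-0.025  0.027]
0.34 201 [-0.051 -0.052] [-0.016  0.03 ]
0.36 298 [-0.051 -0.052] [-0.014  0.03 ]
0.38 305 [-0.051 -0.052] [-0.015  0.03 ]
0.4 377 [-0.052 -0.053] [0.039 0.03 ]
0.42 4607 [-0.051 -0.053] [0.045 0.03 ]
```

```bash
cat >> h.py <<'E'
from scipy.optimize import least_squares
D=[(81.137,20.546,.682,-70.136,.289,.61,.244),(68.,4.5,-18.9,-66.6,.3549,.3667,.2532),(50.9,-5.5,-6.8,-88.7,.4051,.1942,.4265),(20.8,-9.8,-8.7,-91,.4063,-.0505,.4388)]
def fk(p,j2,phi):
    a,l1,l2,h=p;j2,phi=np.radians([j2,phi])
    return a+l1*np.sin(j2)+l2*np.cos(phi),h+l1*np.cos(j2)-l2*np.sin(phi)
def res(p):
    o=[]
    for j1,j2,j3,j5,x,y,z in D:
        f=fk(p,j2,j2-j3);o+=[f[0]-np.sqrt(x*x+y*y-.19**2),f[1]-z-.361]
    return o
PF=least_squares(res,[0,.45,.45,.2])
def ik(x,y,z):
    rho=np.sqrt(x*x+y*y-.19**2)
    s=least_squares(lambda q:np.subtract(fk(PF.x,*q),(rho,z+.361)),[0,40]).x
    return dict(j1=np.degrees(np.arctan2(y,x)+np.arcsin(.19/np.hypot(x,y))).round(1),j2=s[0].round(1),j3=(s[0]-s[1]).round(1),phi=s[1].round(1))
E
python3 -c "
from h import *
print(PF.x,np.round(PF.fun,4))
P=np.load('cloud.npy');P=P[(P[:,0]>.36)&(P[:,0]<.6)&(P[:,1]>-.12)&(P[:,1]<.06)&(P[:,2]>.2)&(P[:,2]<.42)]
print('micro top',P[:,2].max())
import itertools
def clear(x,y,z):
    k=ik(x,y,z);a=np.radians(k['j1']);ph=np.radians(k['phi'])
    T=P-np.array([x,y,z]);F=T[:,0]*np.cos(a)+T[:,1]*np.sin(a);Lf=-T[:,0]*np.sin(a)+T[:,1]*np.cos(a);Z=T[:,2]
    tube=np.where((Lf>-.06)&(Lf<.25),np.hypot(F,Z-.361)-np.where((Lf<.04)|(Lf>.12),.06,.048),9)
    # forearm axis: from (0,.19,.361) backwards & up
    s=-F*np.cos(ph)+(Z-.361)*np.sin(ph);perp=F*np.sin(ph)+(Z-.361)*np.cos(ph)
    fore=np.where(s>-.06,np.hypot(perp,Lf-.19)-.062,9)
    cyl=np.where((Z>.1)&(Z<.36),np.hypot(F,Lf)-.05,9)
    return k,tube.min().round(3),fore.min().round(3),cyl.min().round(3)
for n,(x,y) in dict(red=(.541,-.188),pale=(.547,-.292),blue=(.54,-.396),brown=(.429,-.187)).items():
  for z in (.05,.065,.1,.2,.3,.44): print(n,z,clear(x,y,z))
for n,(x,y) in dict(gj=(.475,.323),gb=(.453,.408),oj=(.4645,.1145),ob=(.4535,.192)).items():print(n,clear(x,y,.06))
"
```

```text
[0.00173306 0.59962565 0.46300828 0.20058038] [-0.0001 -0.0003  0.0001  0.0003  0.0001 -0.0006 -0.0001  0.0005]
micro top 0.3843569179799219
red 0.05 ({'j1': np.float64(0.2), 'j2': np.float64(22.4), 'j3': np.float64(-25.6), 'phi': np.float64(48.0)}, np.float64(0.009), np.float64(0.004), np.float64(0.048))
red 0.065 ({'j1': np.float64(0.2), 'j2': np.float64(21.2), 'j3': np.float64(-24.8), 'phi': np.float64(46.1)}, np.float64(0.017), np.float64(0.014), np.float64(0.048))
red 0.1 ({'j1': np.float64(0.2), 'j2': np.float64(18.7), 'j3': np.float64(-22.9), 'phi': np.float64(41.6)}, np.float64(0.042), np.float64(0.039), np.float64(0.048))
red 0.2 ({'j1': np.float64(0.2), 'j2': np.float64(12.9), 'j3': np.float64(-16.1), 'phi': np.float64(29.0)}, np.float64(0.129), np.float64(0.125), np.float64(0.07))
red 0.3 ({'j1': np.float64(0.2), 'j2': np.float64(9.1), 'j3': np.float64(-7.4), 'phi': np.float64(16.5)}, np.float64(0.225), np.float64(0.223), np.float64(9.0))
red 0.44 ({'j1': np.float64(0.2), 'j2': np.float64(7.2), 'j3': np.float64(7.9), 'phi': np.float64(-0.7)}, np.float64(0.362), np.float64(
[... 2944 characters left out ...]
4(-0.2)}, np.float64(0.357), np.float64(0.355), np.float64(9.0))
gj ({'j1': np.float64(53.5), 'j2': np.float64(21.8), 'j3': np.float64(-24.9), 'phi': np.float64(46.6)}, np.float64(9.0), np.float64(0.358), np.float64(0.253))
gb ({'j1': np.float64(60.2), 'j2': np.float64(24.5), 'j3': np.float64(-20.2), 'phi': np.float64(44.7)}, np.float64(9.0), np.float64(0.412), np.float64(0.339))
oj ({'j1': np.float64(37.2), 'j2': np.float64(14.2), 'j3': np.float64(-37.0), 'phi': np.float64(51.2)}, np.float64(9.0), np.float64(0.213), np.float64(0.045))
ob ({'j1': np.float64(45.6), 'j2': np.float64(15.4), 'j3': np.float64(-35.3), 'phi': np.float64(50.6)}, np.float64(9.0), np.float64(0.277), np.float64(0.123))
```

>>> apply_moves:
  deltas:
    - {"tx":-0.048,"ty":0.0,"tz":-0.01,"turn":0.01,"gripper":0.085}
    - {"tx":-0.09,"ty":0.02,"tz":-0.035,"turn":0.01,"gripper":0.085}
    - {"tx":-0.12,"ty":0.05,"tz":-0.065,"turn":0.01,"gripper":0.085}
    - {"tx":-0.139,"ty":0.085,"tz":-0.095,"turn":0.01,"gripper":0.085}
    - {"tx":-0.139,"ty":0.12,"tz":-0.13,"turn":0.01,"gripper":0.085}

```text
time_s: 2.4
tcp_pos: [0.5357, -0.1894, 0.3196]
eef_rot: [-90.0, 0.0, 89.6]
contact_force: [0.9, 0.8, 0.8]
gripper_width: 0.085
```

```bash
python3 -c "
from h import *
s=r.get_state()
p,d=capture('wrist');cv2.imwrite('pics/w1.png',p[...,::-1])
P=grid('wrist',d,T=s)
hsv=cv2.cvtColor(p,cv2.COLOR_RGB2HSV)
for k,lo,hi,za,zb in(('red',170,180,.06,.09),):
  m=((hsv[...,0]>170)|(hsv[...,0]<6))&(hsv[...,1]>120)&(P[...,2]>.065)&(P[...,2]<.085)&(P[...,0]>.48)&(P[...,0]<.6)&(abs(P[...,1]+.19)<.06)
  print(m.sum(),P[m].min(0),P[m].max(0),(P[m].min(0)+P[m].max(0))/2)
go(.541,-.188,.15,90)"
```

```text
1348 [ 0.51620896 -0.21553067  0.07400462] [ 0.56878382 -0.16095452  0.0792784 ] [ 0.54249639 -0.18824259  0.07664151]
t 2.45 at [ 0.5379 -0.1876  0.3108] [-89.4  -0.1  89.6] -> tx -0.0007 ty 0.1608 tz -0.0047 turn -0.007
```

View pics/w1.png

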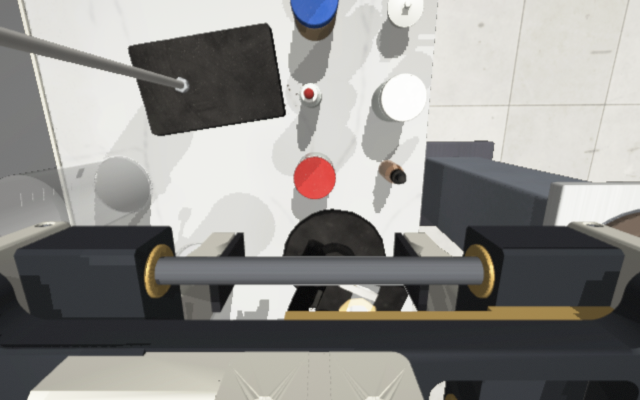

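The wrist picture shows the red lid at (315,177), the brown bottle at (397,175), the pale bottle at (310,93), the white jar at (402,97) and the blue lid at (315,8). This matches the map, so I'm descending on the red jar.

>>> apply_moves:
  deltas:
    - {"tx":0,"ty":0.048,"tz":-0.004,"turn":0,"gripper":0.085}
    - {"tx":0,"ty":0.096,"tz":-0.004,"turn":0,"gripper":0.085}
    - {"tx":0,"ty":0.144,"tz":-0.004,"turn":0,"gripper":0.085}
    - {"tx":0,"ty":0.18,"tz":-0.004,"turn":0,"gripper":0.085}
    - {"tx":0,"ty":0.2,"tz":-0.004,"turn":0,"gripper":0.085}

```text
time_s: 2.95
tcp_pos: [0.5369, -0.1867, 0.117]
eef_rot: [-89.7, -0.0, 89.7]
contact_force: [-0.1, 0.3, 0.9]
gripper_width: 0.0852
```

```bash
python3 -c "
from h import *
go(.5415,-.188,.066,90)"
```

```text
t 2.95 at [ 0.5369 -0.1867  0.117 ] [-89.7  -0.   89.7] -> tx -0.0013 ty 0.0510 tz -0.0049 turn -0.005
```

>>> apply_moves:
  deltas:
    - {"tx":0,"ty":0.02,"tz":-0.004,"turn":0,"gripper":0.085}
    - {"tx":0,"ty":0.04,"tz":-0.004,"turn":0,"gripper":0.085}
    - {"tx":0,"ty":0.051,"tz":-0.004,"turn":0,"gripper":0.085}
    - {"tx":0,"ty":0.051,"tz":-0.004,"turn":0,"gripper":0.085}
    - {"tx":0,"ty":0.051,"tz":-0.004,"turn":0,"gripper":0.085}

```text
time_s: 3.45
tcp_pos: [0.5426, -0.1878, 0.0704]
eef_rot: [-90.0, 0.0, 89.7]
contact_force: [0.4, 0.4, 0.5]
gripper_width: 0.0849
```

>>> apply_moves:
  deltas:
    - {"tx":0,"ty":0,"tz":0,"turn":0,"gripper":0.05}
    - {"tx":0,"ty":0,"tz":0,"turn":0,"gripper":0.05}
    - {"tx":0,"ty":0,"tz":0,"turn":0,"gripper":0.05}
    - {"tx":0,"ty":0,"tz":0,"turn":0,"gripper":0.05}
    - {"tx":0,"ty":0,"tz":0,"turn":0,"gripper":0.05}
  newtons: 25

```text
time_s: 3.95
tcp_pos: [0.542, -0.1883, 0.0706]
eef_rot: [-90.0, 0.0, 89.6]
contact_force: [-0.0, 0.5, 2.5]
gripper_width: 0.0539
```

>>> apply_moves:
  deltas:
    - {"tx":0,"ty":-0.01,"tz":0,"turn":0,"gripper":0.05}
    - {"tx":0,"ty":-0.03,"tz":0,"turn":0,"gripper":0.05}
    - {"tx":0,"ty":-0.06,"tz":0,"turn":0,"gripper":0.05}
    - {"tx":0,"ty":-0.1,"tz":0,"turn":0,"gripper":0.05}
    - {"tx":0,"ty":-0.14,"tz":0,"turn":0,"gripper":0.05}

```text
time_s: 4.45
tcp_pos: [0.5414, -0.1882, 0.2119]
eef_rot: [-90.0, -0.0, 89.6]
contact_force: [1.3, 0.5, -0.9]
gripper_width: 0.0542
```

```bash
python3 -c "
from h import *
s=r.get_state();print(s['contact_force'],s['gripper_width'])
p,d=capture('scene');cv2.imwrite('pics/s3.png',cv2.resize(p[40:290,230:480],None,fx=2.4,fy=2.4)[...,::-1])
go(.405,-.1,.44,90)"
```

```text
[ 1.34721552  0.48314592 -0.887566  ] 0.054194273088651455
t 4.5 at [ 0.5448 -0.1892  0.2197] [-90.5   0.1  89.7] -> tx 0.0878 ty -0.2218 tz 0.1382 turn -0.006
```

View pics/s3.png

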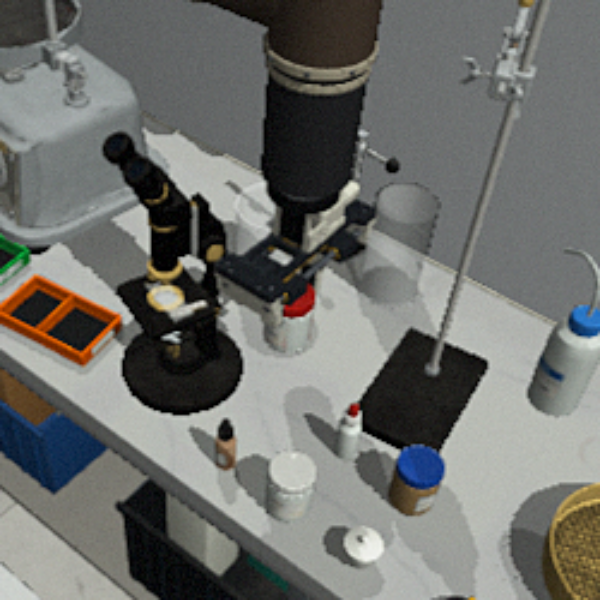

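>>> apply_moves:
  deltas:
    - {"tx":0.0,"ty":-0.04,"tz":0.02,"turn":0,"gripper":0.05}
    - {"tx":0.0,"ty":-0.08,"tz":0.045,"turn":0,"gripper":0.05}
    - {"tx":0.0,"ty":-0.12,"tz":0.07,"turn":0,"gripper":0.05}
    - {"tx":0.01,"ty":-0.16,"tz":0.095,"turn":0,"gripper":0.05}
    - {"tx":0.02,"ty":-0.2,"tz":0.12,"turn":0,"gripper":0.05}

```text
time_s: 5.0
tcp_pos: [0.4204, -0.1673, 0.4121]
eef_rot: [-90.0, -0.0, 89.6]
contact_force: [0.9, 0.7, -1.6]
gripper_width: 0.0546
```

>>> apply_moves:
  deltas:
    - {"tx":0.04,"ty":-0.02,"tz":0.015,"turn":0,"gripper":0.05}
    - {"tx":0.085,"ty":-0.03,"tz":0.02,"turn":0,"gripper":0.05}
    - {"tx":0.13,"ty":-0.03,"tz":0.02,"turn":0,"gripper":0.05}
    - {"tx":0.175,"ty":-0.03,"tz":0.02,"turn":0,"gripper":0.05}
    - {"tx":0.22,"ty":-0.03,"tz":0.01,"turn":0,"gripper":0.05}

```text
time_s: 5.5
tcp_pos: [0.4122, 0.0539, 0.4416]
eef_rot: [-90.1, -0.1, 89.6]
contact_force: [1.4, -1.0, -0.0]
gripper_width: 0.0542
```

```bash
python3 -c "
from h import *
s=r.get_state();print(s['contact_force'],s['gripper_width'])
go(.45,.3,.3,15)"
```

```text
[ 1.38170878 -1.00944431 -0.02830828] 0.05420339544812611
t 5.5 at [0.4122 0.0539 0.4416] [-90.1  -0.1  89.6] -> tx 0.2460 ty 0.1422 tz -0.0358 turn 1.302
```

>>> apply_moves:
  deltas:
    - {"tx":0.045,"ty":0.0,"tz":-0.005,"turn":0.13,"gripper":0.05}
    - {"tx":0.09,"ty":0.01,"tz":-0.01,"turn":0.26,"gripper":0.05}
    - {"tx":0.135,"ty":0.02,"tz":-0.015,"turn":0.39,"gripper":0.05}
    - {"tx":0.18,"ty":0.03,"tz":-0.02,"turn":0.52,"gripper":0.05}
    - {"tx":0.225,"ty":0.04,"tz":-0.03,"turn":0.65,"gripper":0.05}

```text
time_s: 6.0
tcp_pos: [0.4446, 0.2791, 0.4006]
eef_rot: [-90.0, -0.1, 52.1]
contact_force: [1.6, -0.5, -1.0]
gripper_width: 0.0544
```

```bash
python3 -c "
from h import *
go(.4705,.3223,.25,15)"
```

```text
t 6.0 at [0.4446 0.2791 0.4006] [-90.   -0.1  52.1] -> tx 0.0498 ty 0.1507 tz 0.0060 turn 0.647
```

>>> apply_moves:
  deltas:
    - {"tx":0.02,"ty":0.03,"tz":0.002,"turn":0.14,"gripper":0.05}
    - {"tx":0.04,"ty":0.06,"tz":0.004,"turn":0.28,"gripper":0.05}
    - {"tx":0.05,"ty":0.09,"tz":0.006,"turn":0.42,"gripper":0.05}
    - {"tx":0.05,"ty":0.12,"tz":0.006,"turn":0.56,"gripper":0.05}
    - {"tx":0.05,"ty":0.15,"tz":0.006,"turn":0.65,"gripper":0.05}

```text
time_s: 6.5
tcp_pos: [0.4708, 0.3208, 0.2489]
eef_rot: [-90.0, 0.0, 14.8]
contact_force: [0.9, 0.7, -1.5]
gripper_width: 0.054
```

```bash
python3 -c "
from h import *
s=r.get_state()
p,d=capture('wrist');cv2.imwrite('pics/w2.png',p[...,::-1])
p,d=capture('scene');cv2.imwrite('pics/s4.png',cv2.resize(p[40:240,130:350],None,fx=2.7,fy=2.7)[...,::-1])
go(.4705,.3223,.12,15)"
```

```text
t 6.6 at [0.4691 0.3191 0.2461] [-90.2   0.4  15. ] -> tx 0.0031 ty 0.1261 tz 0.0032 turn 0.000
```

View pics/w2.png

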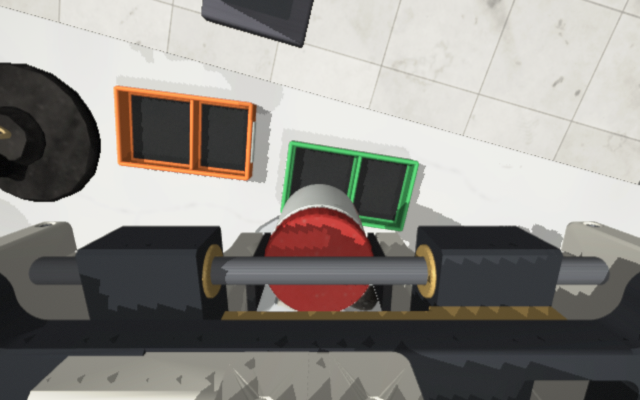

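View pics/s4.png

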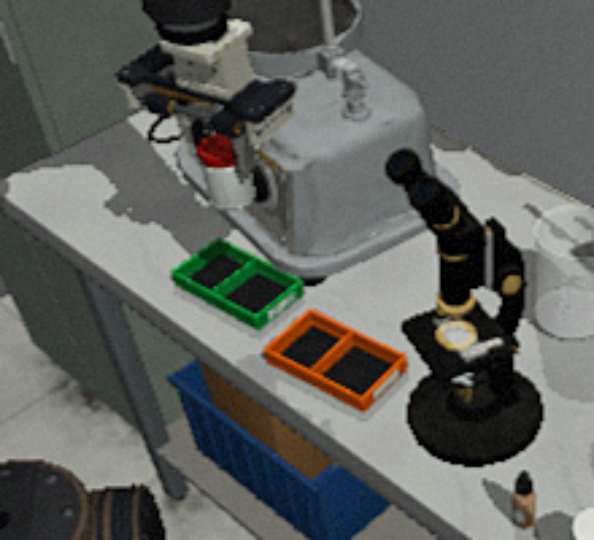

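>>> apply_moves:
  deltas:
    - {"tx":0.001,"ty":0.035,"tz":0.001,"turn":0,"gripper":0.05}
    - {"tx":0.001,"ty":0.07,"tz":0.001,"turn":0,"gripper":0.05}
    - {"tx":0.001,"ty":0.105,"tz":0.001,"turn":0,"gripper":0.05}
    - {"tx":0.001,"ty":0.13,"tz":0.001,"turn":0,"gripper":0.05}
    - {"tx":0.001,"ty":0.14,"tz":0.001,"turn":0,"gripper":0.05}

```text
time_s: 7.1
tcp_pos: [0.4716, 0.3216, 0.1095]
eef_rot: [-90.1, 0.1, 15.3]
contact_force: [-0.2, -0.7, -1.0]
gripper_width: 0.054
```

>>> apply_moves:
  deltas:
    - {"tx":0,"ty":0,"tz":0,"turn":0,"gripper":0.05}
    - {"tx":0,"ty":0,"tz":0,"turn":0,"gripper":0.05}
    - {"tx":0,"ty":0,"tz":0,"turn":0,"gripper":0.05}

```text
time_s: 7.4
tcp_pos: [0.4726, 0.323, 0.1122]
eef_rot: [-89.9, -0.2, 15.2]
contact_force: [-0.3, -0.1, -1.0]
gripper_width: 0.0541
```

```bash
python3 -c "
from h import *
go(.4705,.3223,.0745,15)
p,d=capture('scene');cv2.imwrite('pics/s5.png',cv2.resize(p[70:210,150:320],None,fx=3.5,fy=3.5)[...,::-1])
"
```

```text
t 7.4 at [0.4726 0.323  0.1122] [-89.9  -0.2  15.2] -> tx -0.0023 ty 0.0377 tz -0.0002 turn 0.003
```

View pics/s5.png

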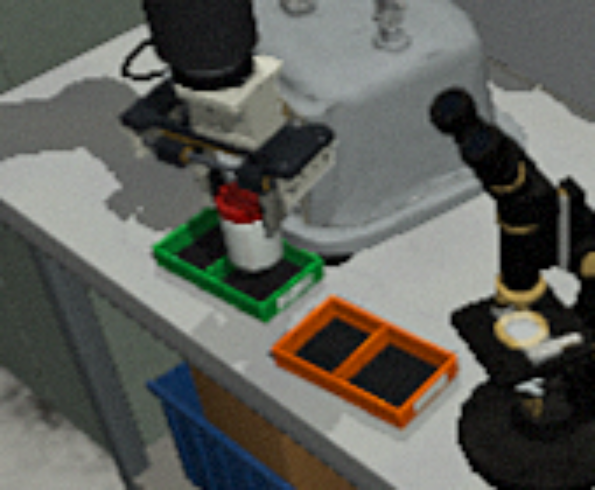

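>>> apply_moves:
  deltas:
    - {"tx":-0.002,"ty":0.012,"tz":0,"turn":0,"gripper":0.05}
    - {"tx":-0.002,"ty":0.024,"tz":0,"turn":0,"gripper":0.05}
    - {"tx":-0.002,"ty":0.032,"tz":0,"turn":0,"gripper":0.05}
    - {"tx":-0.002,"ty":0.035,"tz":0,"turn":0,"gripper":0.05}
    - {"tx":-0.002,"ty":0.035,"tz":0,"turn":0,"gripper":0.05}

```text
time_s: 7.95
tcp_pos: [0.4698, 0.3212, 0.0748]
eef_rot: [-90.1, 0.0, 15.1]
contact_force: [-0.2, -0.7, -2.0]
gripper_width: 0.0545
```

>>> apply_moves:
  deltas:
    - {"tx":0,"ty":0.001,"tz":0,"turn":0,"gripper":0.05}
    - {"tx":0,"ty":0.002,"tz":0,"turn":0,"gripper":0.05}
    - {"tx":0,"ty":0.002,"tz":0,"turn":0,"gripper":0.05}

```text
time_s: 8.25
tcp_pos: [0.4702, 0.3215, 0.0745]
eef_rot: [-90.0, -0.0, 15.2]
contact_force: [-3.4, -3.1, 13.4]
gripper_width: 0.0541
```

>>> apply_moves:
  deltas:
    - {"tx":0,"ty":-0.001,"tz":0,"turn":0,"gripper":0.057}
    - {"tx":0,"ty":-0.001,"tz":0,"turn":0,"gripper":0.062}
    - {"tx":0,"ty":-0.001,"tz":0,"turn":0,"gripper":0.07}
    - {"tx":0,"ty":-0.001,"tz":0,"turn":0,"gripper":0.078}
    - {"tx":0,"ty":-0.001,"tz":0,"turn":0,"gripper":0.08}

```text
time_s: 8.75
tcp_pos: [0.4698, 0.3214, 0.074]
eef_rot: [-90.0, 0.0, 15.1]
contact_force: [0.2, -0.3, 0.9]
gripper_width: 0.078
```

>>> apply_moves:
  deltas:
    - {"tx":0,"ty":-0.02,"tz":0,"turn":0,"gripper":0.08}
    - {"tx":0,"ty":-0.06,"tz":0,"turn":0,"gripper":0.08}
    - {"tx":0,"ty":-0.1,"tz":0,"turn":0,"gripper":0.08}
    - {"tx":0,"ty":-0.14,"tz":0,"turn":0,"gripper":0.08}
    - {"tx":0,"ty":-0.19,"tz":0,"turn":0,"gripper":0.08}

```text
time_s: 9.25
tcp_pos: [0.4691, 0.3208, 0.2647]
eef_rot: [-90.1, 0.1, 15.1]
contact_force: [0.9, 1.8, -0.8]
gripper_width: 0.0798
```

```bash
python3 -c "
from h import *
p,d=capture('scene');cv2.imwrite('pics/s6.png',cv2.resize(p[70:210,150:320],None,fx=3.5,fy=3.5)[...,::-1])
P=grid('scene',d);hsv=cv2.cvtColor(p,cv2.COLOR_RGB2HSV)
m=((hsv[...,0]>170)|(hsv[...,0]<6))&(hsv[...,1]>120)&(P[...,2]>.076)&(P[...,2]<.09)&(P[...,0]>.4)&(P[...,1]>.25)
print(m.sum(),P[m].min(0),P[m].max(0),(P[m].min(0)+P[m].max(0))/2)
go(.42,.1,.44,15);go(.41,.05,.44,90)"
```

```text
134 [0.44294012 0.29120068 0.0761075 ] [0.49510908 0.34803792 0.08625054] [0.4690246  0.3196193  0.08117902]
t 9.3 at [0.4725 0.323  0.2749] [-89.8  -0.6  15.2] -> tx -0.1074 ty -0.1670 tz -0.2008 turn 0.003
t 9.3 at [0.4725 0.323  0.2749] [-89.8  -0.6  15.2] -> tx -0.1301 ty -0.1674 tz -0.2464 turn -1.306
```

View pics/s6.png

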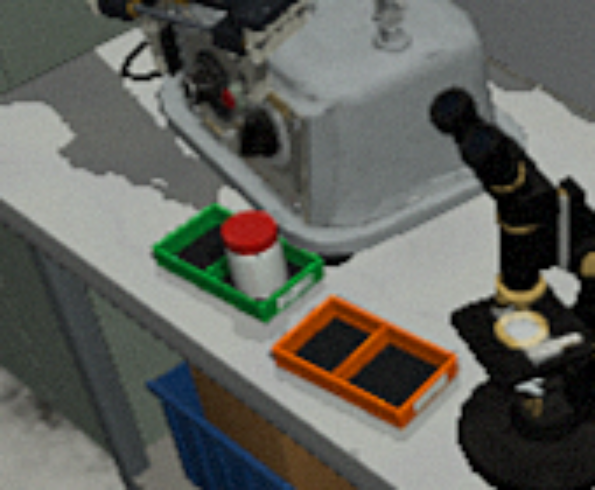

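>>> apply_moves:
  deltas:
    - {"tx":-0.01,"ty":-0.045,"tz":-0.01,"turn":-0.14,"gripper":0.085}
    - {"tx":-0.025,"ty":-0.085,"tz":-0.03,"turn":-0.28,"gripper":0.085}
    - {"tx":-0.045,"ty":-0.12,"tz":-0.06,"turn":-0.42,"gripper":0.085}
    - {"tx":-0.065,"ty":-0.15,"tz":-0.095,"turn":-0.56,"gripper":0.085}
    - {"tx":-0.085,"ty":-0.167,"tz":-0.135,"turn":-0.7,"gripper":0.085}

```text
time_s: 9.8
tcp_pos: [0.4228, 0.1682, 0.4335]
eef_rot: [-90.1, -0.2, 55.6]
contact_force: [0.8, -0.6, -0.3]
gripper_width: 0.0849
```

```bash
python3 -c "
from h import *
go(.41,-.02,.44,90)"
```

```text
t 9.8 at [0.4228 0.1682 0.4335] [-90.1  -0.2  55.6] -> tx -0.1625 ty -0.0068 tz -0.0957 turn -0.600
```

>>> apply_moves:
  deltas:
    - {"tx":-0.035,"ty":-0.006,"tz":-0.02,"turn":-0.13,"gripper":0.085}
    - {"tx":-0.07,"ty":-0.006,"tz":-0.04,"turn":-0.26,"gripper":0.085}
    - {"tx":-0.105,"ty":-0.006,"tz":-0.06,"turn":-0.39,"gripper":0.085}
    - {"tx":-0.14,"ty":-0.006,"tz":-0.08,"turn":-0.52,"gripper":0.085}
    - {"tx":-0.175,"ty":-0.006,"tz":-0.105,"turn":-0.6,"gripper":0.085}

```text
time_s: 10.3
tcp_pos: [0.4087, -0.036, 0.4375]
eef_rot: [-90.1, -0.0, 89.9]
contact_force: [0.9, 0.4, 0.5]
gripper_width: 0.0852
```

```bash
python3 -c "
from h import *
go(.42,-.25,.44,90);go(.54,-.396,.25,90)"
```

```text
t 10.3 at [ 0.4087 -0.036   0.4375] [-90.1  -0.   89.9] -> tx -0.2139 ty -0.0027 tz -0.0116 turn -0.001
t 10.3 at [ 0.4087 -0.036   0.4375] [-90.1  -0.   89.9] -> tx -0.3600 ty 0.1874 tz -0.1315 turn -0.001
```

>>> apply_moves:
  deltas:
    - {"tx":-0.045,"ty":0,"tz":-0.005,"turn":0,"gripper":0.085}
    - {"tx":-0.09,"ty":0,"tz":-0.015,"turn":0,"gripper":0.085}
    - {"tx":-0.135,"ty":0.01,"tz":-0.03,"turn":0,"gripper":0.085}
    - {"tx":-0.175,"ty":0.025,"tz":-0.05,"turn":0,"gripper":0.085}
    - {"tx":-0.21,"ty":0.045,"tz":-0.07,"turn":0,"gripper":0.085}

```text
time_s: 10.8
tcp_pos: [0.4784, -0.2477, 0.3922]
eef_rot: [-90.1, 0.0, 89.5]
contact_force: [1.7, 0.6, 0.2]
gripper_width: 0.0849
```

>>> apply_moves:
  deltas:
    - {"tx":-0.035,"ty":0.025,"tz":-0.02,"turn":0,"gripper":0.085}
    - {"tx":-0.07,"ty":0.05,"tz":-0.035,"turn":0,"gripper":0.085}
    - {"tx":-0.105,"ty":0.075,"tz":-0.05,"turn":0,"gripper":0.085}
    - {"tx":-0.135,"ty":0.11,"tz":-0.06,"turn":0,"gripper":0.085}
    - {"tx":-0.15,"ty":0.15,"tz":-0.062,"turn":0,"gripper":0.085}

```text
time_s: 11.3
tcp_pos: [0.5397, -0.3982, 0.2403]
eef_rot: [-90.0, 0.0, 89.5]
contact_force: [0.1, 0.3, -0.6]
gripper_width: 0.085
```

```bash
python3 -c "
from h import *
go(.54,-.396,.066,90)"
```

```text
t 11.3 at [ 0.5397 -0.3982  0.2403] [-90.    0.   89.5] -> tx 0.0023 ty 0.1743 tz -0.0002 turn -0.008
```

>>> apply_moves:
  deltas:
    - {"tx":0.002,"ty":0.045,"tz":0,"turn":-0.008,"gripper":0.085}
    - {"tx":0.002,"ty":0.09,"tz":0,"turn":-0.008,"gripper":0.085}
    - {"tx":0.002,"ty":0.13,"tz":0,"turn":-0.008,"gripper":0.085}
    - {"tx":0.002,"ty":0.16,"tz":0,"turn":-0.008,"gripper":0.085}
    - {"tx":0.002,"ty":0.18,"tz":0,"turn":-0.008,"gripper":0.085}

```text
time_s: 11.8
tcp_pos: [0.5375, -0.393, 0.0588]
eef_rot: [-89.8, -0.1, 90.0]
contact_force: [0.0, 0.2, -0.1]
gripper_width: 0.085
```

>>> apply_moves:
  deltas:
    - {"tx":0,"ty":0,"tz":0,"turn":0,"gripper":0.07}
    - {"tx":0,"ty":0,"tz":0,"turn":0,"gripper":0.05}
    - {"tx":0,"ty":0,"tz":0,"turn":0,"gripper":0.05}
    - {"tx":0,"ty":0,"tz":0,"turn":0,"gripper":0.05}
    - {"tx":0,"ty":0,"tz":0,"turn":0,"gripper":0.05}
  newtons: 25

```text
time_s: 12.3
tcp_pos: [0.5398, -0.3939, 0.0638]
eef_rot: [-90.1, 0.1, 90.1]
contact_force: [-0.3, 0.8, 3.4]
gripper_width: 0.0543
```

>>> apply_moves:
  deltas:
    - {"tx":0,"ty":-0.01,"tz":0,"turn":0,"gripper":0.05}
    - {"tx":0,"ty":-0.04,"tz":0,"turn":0,"gripper":0.05}
    - {"tx":0,"ty":-0.08,"tz":0,"turn":0,"gripper":0.05}
    - {"tx":0.015,"ty":-0.12,"tz":0.015,"turn":0,"gripper":0.05}
    - {"tx":0.035,"ty":-0.155,"tz":0.03,"turn":0,"gripper":0.05}

```text
time_s: 12.8
tcp_pos: [0.5086, -0.3588, 0.2197]
eef_rot: [-90.1, 0.0, 90.0]
contact_force: [1.3, 0.0, -0.3]
gripper_width: 0.0543
```

>>> apply_moves:
  deltas:
    - {"tx":0.02,"ty":-0.035,"tz":0.02,"turn":0,"gripper":0.05}
    - {"tx":0.04,"ty":-0.07,"tz":0.04,"turn":0,"gripper":0.05}
    - {"tx":0.06,"ty":-0.105,"tz":0.06,"turn":0,"gripper":0.05}
    - {"tx":0.08,"ty":-0.14,"tz":0.08,"turn":0,"gripper":0.05}
    - {"tx":0.1,"ty":-0.175,"tz":0.095,"turn":0,"gripper":0.05}

```text
time_s: 13.3
tcp_pos: [0.4117, -0.2579, 0.3946]
eef_rot: [-90.1, 0.0, 90.0]
contact_force: [1.1, -0.0, -0.5]
gripper_width: 0.054
```

```bash
python3 -c "
from h import *
s=r.get_state();print(s['contact_force'],s['gripper_width'])
go(.408,-.02,.44,90)"
```

```text
[ 1.14500445 -0.03193758 -0.46683915] 0.05396003343399538
t 13.3 at [ 0.4117 -0.2579  0.3946] [-90.1   0.   90. ] -> tx 0.2379 ty -0.0454 tz 0.0035 turn 0.001
```

>>> apply_moves:
  deltas:
    - {"tx":0.035,"ty":-0.03,"tz":0.003,"turn":0,"gripper":0.05}
    - {"tx":0.08,"ty":-0.045,"tz":0.003,"turn":0,"gripper":0.05}
    - {"tx":0.125,"ty":-0.045,"tz":0.003,"turn":0,"gripper":0.05}
    - {"tx":0.17,"ty":-0.045,"tz":0.003,"turn":0,"gripper":0.05}
    - {"tx":0.215,"ty":-0.045,"tz":0.003,"turn":-0.03,"gripper":0.05}

```text
time_s: 13.8
tcp_pos: [0.4093, -0.0424, 0.4383]
eef_rot: [-90.1, -0.1, 91.8]
contact_force: [1.6, 1.1, -0.9]
gripper_width: 0.054
```

>>> apply_moves:
  deltas:
    - {"tx":0.045,"ty":0,"tz":0,"turn":-0.03,"gripper":0.05}
    - {"tx":0.09,"ty":0,"tz":-0.005,"turn":-0.06,"gripper":0.05}
    - {"tx":0.13,"ty":0.01,"tz":-0.02,"turn":-0.1,"gripper":0.05}
    - {"tx":0.155,"ty":0.04,"tz":-0.04,"turn":-0.1,"gripper":0.05}
    - {"tx":0.155,"ty":0.08,"tz":-0.052,"turn":-0.1,"gripper":0.05}

```text
time_s: 14.3
tcp_pos: [0.4588, 0.116, 0.358]
eef_rot: [-90.2, -0.1, 97.7]
contact_force: [-0.2, -0.1, -2.5]
gripper_width: 0.054
```

```bash
python3 -c "
from h import *
go(.4635,.1131,.15,98)"
```

```text
t 14.3 at [0.4588 0.116  0.358 ] [-90.2  -0.1  97.7] -> tx -0.0039 ty 0.2080 tz -0.0035 turn -0.005
```

>>> apply_moves:
  deltas:
    - {"tx":-0.003,"ty":0.045,"tz":-0.003,"turn":0,"gripper":0.05}
    - {"tx":-0.003,"ty":0.09,"tz":-0.003,"turn":0,"gripper":0.05}
    - {"tx":-0.003,"ty":0.135,"tz":-0.003,"turn":0,"gripper":0.05}
    - {"tx":-0.003,"ty":0.18,"tz":-0.003,"turn":0,"gripper":0.05}
    - {"tx":-0.003,"ty":0.21,"tz":-0.003,"turn":0,"gripper":0.05}

```text
time_s: 14.8
tcp_pos: [0.4596, 0.1094, 0.1452]
eef_rot: [-89.9, 0.0, 97.5]
contact_force: [0.3, 0.5, -0.6]
gripper_width: 0.0537
```

>>> apply_moves:
  deltas:
    - {"tx":0,"ty":0.02,"tz":0,"turn":0,"gripper":0.05}
    - {"tx":0,"ty":0.04,"tz":0,"turn":0,"gripper":0.05}
    - {"tx":0,"ty":0.05,"tz":0,"turn":0,"gripper":0.05}
    - {"tx":0,"ty":0.05,"tz":0,"turn":0,"gripper":0.05}
    - {"tx":0,"ty":0.05,"tz":0,"turn":0,"gripper":0.05}

```text
time_s: 15.3
tcp_pos: [0.4616, 0.1105, 0.0981]
eef_rot: [-90.1, -0.0, 97.5]
contact_force: [0.2, 1.0, -0.8]
gripper_width: 0.0544
```

```bash
python3 -c "
from h import *
go(.4635,.1131,.0678,98)
p,d=capture('scene');cv2.imwrite('pics/s7.png',cv2.resize(p[70:220,150:340],None,fx=3.4,fy=3.4)[...,::-1])
"
```

```text
t 15.3 at [0.4616 0.1105 0.0981] [-90.1  -0.   97.5] -> tx 0.0023 ty 0.0304 tz -0.0022 turn -0.008
```

View pics/s7.png

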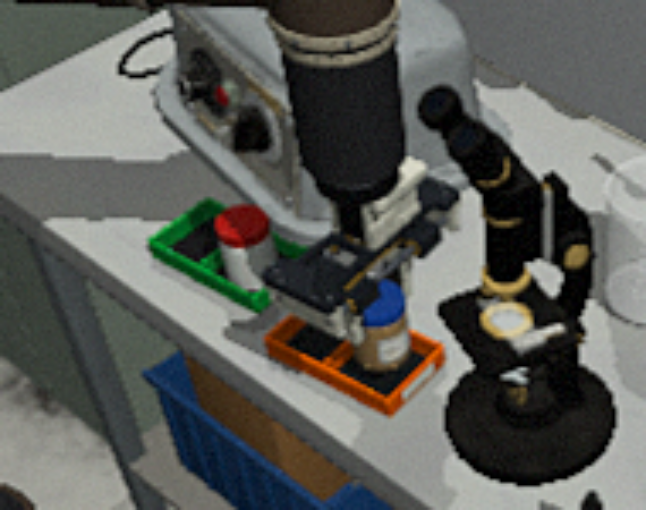

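The blue jar hovers over the large orange compartment, at about (385,340) in the crop. Lowering it now.

>>> apply_moves:
  deltas:
    - {"tx":0.002,"ty":0.01,"tz":-0.002,"turn":0,"gripper":0.05}
    - {"tx":0.002,"ty":0.02,"tz":-0.002,"turn":0,"gripper":0.05}
    - {"tx":0.002,"ty":0.026,"tz":-0.002,"turn":0,"gripper":0.05}
    - {"tx":0.002,"ty":0.029,"tz":-0.002,"turn":0,"gripper":0.05}
    - {"tx":0.002,"ty":0.03,"tz":-0.002,"turn":0,"gripper":0.05}

```text
time_s: 15.85
tcp_pos: [0.4624, 0.1121, 0.0676]
eef_rot: [-89.9, 0.1, 97.5]
contact_force: [-9.8, -0.5, 22.3]
gripper_width: 0.0544
```

>>> apply_moves:
  deltas:
    - {"tx":0,"ty":0,"tz":0,"turn":0,"gripper":0.05}
    - {"tx":0,"ty":0.001,"tz":0,"turn":0,"gripper":0.05}
    - {"tx":0,"ty":0.001,"tz":0,"turn":0,"gripper":0.05}

```text
time_s: 16.15
tcp_pos: [0.4624, 0.1122, 0.0676]
eef_rot: [-90.0, 0.0, 97.5]
contact_force: [-9.4, -0.7, 23.6]
gripper_width: 0.0539
```

Firm contact with the floor. I'll ease off 2 mm and release.

>>> apply_moves:
  deltas:
    - {"tx":0,"ty":-0.001,"tz":0,"turn":0,"gripper":0.05}
    - {"tx":0,"ty":-0.0015,"tz":0,"turn":0,"gripper":0.058}
    - {"tx":0,"ty":-0.0015,"tz":0,"turn":0,"gripper":0.066}
    - {"tx":0,"ty":-0.0015,"tz":0,"turn":0,"gripper":0.075}
    - {"tx":0,"ty":-0.0015,"tz":0,"turn":0,"gripper":0.08}

```text
time_s: 16.65
tcp_pos: [0.4629, 0.1125, 0.0675]
eef_rot: [-90.0, 0.0, 97.5]
contact_force: [-0.0, -0.0, -0.2]
gripper_width: 0.0758
```

>>> apply_moves:
  deltas:
    - {"tx":0,"ty":-0.02,"tz":0,"turn":0,"gripper":0.08}
    - {"tx":0,"ty":-0.06,"tz":0,"turn":0,"gripper":0.08}
    - {"tx":0,"ty":-0.105,"tz":0,"turn":0,"gripper":0.06}
    - {"tx":0,"ty":-0.15,"tz":0,"turn":0,"gripper":0.05}
    - {"tx":0,"ty":-0.195,"tz":0,"turn":0,"gripper":0.05}

```text
time_s: 17.15
tcp_pos: [0.4625, 0.1122, 0.2646]
eef_rot: [-90.0, -0.0, 97.5]
contact_force: [1.3, 2.4, 0.1]
gripper_width: 0.0615
```

```bash
python3 -c "
from h import *
p,d=capture('scene');cv2.imwrite('pics/s8.png',cv2.resize(p[70:220,150:340],None,fx=3.4,fy=3.4)[...,::-1])
P=grid('scene',d);hsv=cv2.cvtColor(p,cv2.COLOR_RGB2HSV)
m=((hsv[...,0]>100)&(hsv[...,0]<130))&(hsv[...,1]>120)&(P[...,2]>.073)&(P[...,2]<.09)&(P[...,0]>.4)&(P[...,1]>.05)
print(m.sum(),P[m].min(0),P[m].max(0),(P[m].min(0)+P[m].max(0))/2)
go(.405,0.02,.44,90)"
```

```text
159 [0.43387713 0.08215084 0.07308952] [0.48554026 0.1359139  0.08382521] [0.4597087  0.10903237 0.07845736]
t 17.2 at [0.4658 0.1132 0.2725] [-90.6  -0.1  97.6] -> tx -0.0840 ty -0.1685 tz 0.0708 turn 0.132
```

View pics/s8.png

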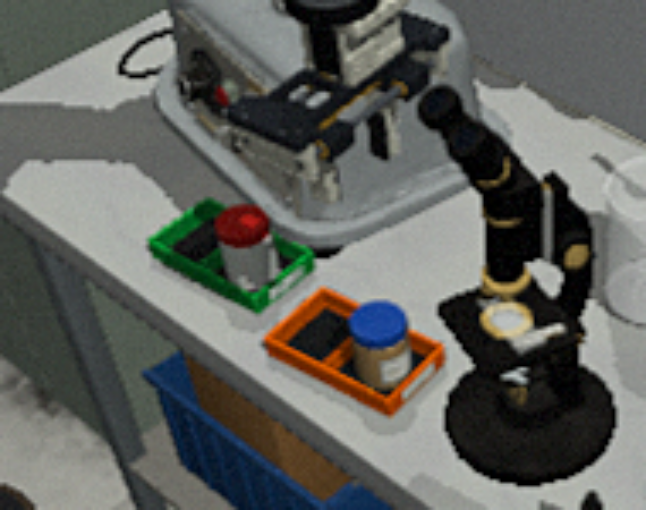

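>>> apply_moves:
  deltas:
    - {"tx":-0.01,"ty":-0.045,"tz":0.01,"turn":0.03,"gripper":0.05}
    - {"tx":-0.02,"ty":-0.085,"tz":0.03,"turn":0.06,"gripper":0.05}
    - {"tx":-0.045,"ty":-0.12,"tz":0.05,"turn":0.1,"gripper":0.05}
    - {"tx":-0.075,"ty":-0.15,"tz":0.065,"turn":0.13,"gripper":0.05}
    - {"tx":-0.12,"ty":-0.168,"tz":0.075,"turn":0.13,"gripper":0.05}

```text
time_s: 17.7
tcp_pos: [0.4036, -0.0166, 0.4335]
eef_rot: [-90.2, -0.1, 90.2]
contact_force: [1.8, -0.7, -0.5]
gripper_width: 0.05
```

```bash
python3 -c "
from h import *
go(.41,-.2,.44,90);go(.547,-.2925,.25,90)"
```

```text
t 17.7 at [ 0.4036 -0.0166  0.4335] [-90.2  -0.1  90.2] -> tx -0.1834 ty -0.0067 tz -0.0060 turn 0.003
t 17.7 at [ 0.4036 -0.0166  0.4335] [-90.2  -0.1  90.2] -> tx -0.2765 ty 0.1837 tz -0.1419 turn 0.003
```

>>> apply_moves:
  deltas:
    - {"tx":-0.045,"ty":0,"tz":-0.005,"turn":0,"gripper":0.05}
    - {"tx":-0.09,"ty":0,"tz":-0.015,"turn":0,"gripper":0.05}
    - {"tx":-0.135,"ty":0.0,"tz":-0.03,"turn":0,"gripper":0.05}
    - {"tx":-0.175,"ty":0.015,"tz":-0.055,"turn":0,"gripper":0.05}
    - {"tx":-0.21,"ty":0.03,"tz":-0.085,"turn":0,"gripper":0.05}

```text
time_s: 18.2
tcp_pos: [0.4896, -0.2287, 0.4009]
eef_rot: [-90.1, 0.0, 90.0]
contact_force: [1.2, 2.0, 0.4]
gripper_width: 0.0499
```

>>> apply_moves:
  deltas:
    - {"tx":-0.025,"ty":0.03,"tz":-0.025,"turn":0,"gripper":0.05}
    - {"tx":-0.05,"ty":0.06,"tz":-0.045,"turn":0,"gripper":0.05}
    - {"tx":-0.067,"ty":0.1,"tz":-0.057,"turn":0,"gripper":0.05}
    - {"tx":-0.067,"ty":0.145,"tz":-0.057,"turn":0,"gripper":0.05}
    - {"tx":-0.067,"ty":0.18,"tz":-0.057,"turn":0,"gripper":0.05}

```text
time_s: 18.7
tcp_pos: [0.5455, -0.2935, 0.2169]
eef_rot: [-89.8, -0.1, 90.0]
contact_force: [0.3, -0.2, 0.3]
gripper_width: 0.0501
```

```bash
python3 -c "
from h import *
s=r.get_state()
p,d=capture('wrist');cv2.imwrite('pics/w3.png',p[...,::-1])
P=grid('wrist',d,T=s)
hsv=cv2.cvtColor(p,cv2.COLOR_RGB2HSV)
m=((hsv[...,0]>170)|(hsv[...,0]<6))&(hsv[...,1]>120)&(P[...,2]>.07)&(P[...,2]<.11)&(P[...,0]>.5)&(P[...,0]<.6)&(abs(P[...,1]+.29)<.05)
if m.sum():print(m.sum(),P[m].min(0),P[m].max(0),(P[m].min(0)+P[m].max(0))/2)
go(.547,-.2925,.056,90)"
```

```text
133 [ 0.54238792 -0.29894594  0.08062494] [ 0.55264602 -0.28765846  0.0934397 ] [ 0.54751697 -0.2933022   0.08703232]
t 18.75 at [ 0.543  -0.292   0.2111] [-89.4  -0.3  89.9] -> tx -0.0012 ty 0.1551 tz -0.0056 turn -0.001
```

View pics/w3.png

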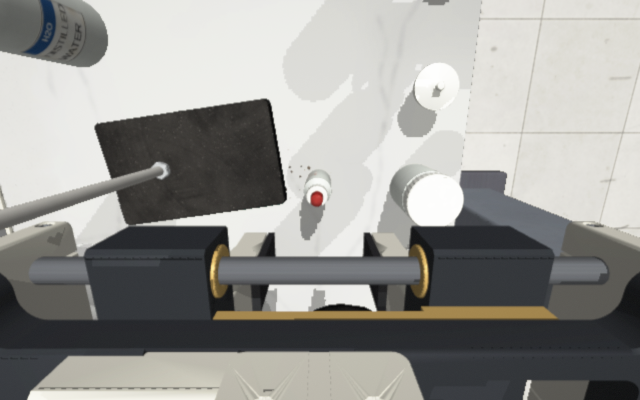

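```bash
python3 -c "
import numpy as np
P=np.load('cloud.npy');q=P[(P[:,0]>.62)&(P[:,0]<.7)&(abs(P[:,1]+.3)<.03)];print(np.percentile(q[:,2],[5,50,95]))"
```

```text
[0.01197806 0.01817579 0.45747473]
```

>>> apply_moves:
  deltas:
    - {"tx":0,"ty":0.03,"tz":-0.003,"turn":0,"gripper":0.05}
    - {"tx":0,"ty":0.06,"tz":-0.003,"turn":0,"gripper":0.05}
    - {"tx":0,"ty":0.085,"tz":-0.003,"turn":0,"gripper":0.05}
    - {"tx":0,"ty":0.095,"tz":-0.003,"turn":0,"gripper":0.05}
    - {"tx":0,"ty":0.1,"tz":-0.003,"turn":0,"gripper":0.05}

```text
time_s: 19.25
tcp_pos: [0.5495, -0.2932, 0.1205]
eef_rot: [-89.9, 0.0, 90.1]
contact_force: [0.6, -0.8, 0.3]
gripper_width: 0.0496
```

>>> apply_moves:
  deltas:
    - {"tx":0,"ty":0.02,"tz":0.0015,"turn":0,"gripper":0.05}
    - {"tx":0,"ty":0.045,"tz":0.0015,"turn":0,"gripper":0.05}
    - {"tx":0,"ty":0.06,"tz":0.0015,"turn":0,"gripper":0.05}
    - {"tx":0,"ty":0.064,"tz":0.0015,"turn":0,"gripper":0.05}
    - {"tx":0,"ty":0.064,"tz":0.0015,"turn":0,"gripper":0.05}

```text
time_s: 19.75
tcp_pos: [0.5485, -0.2933, 0.0575]
eef_rot: [-90.0, 0.0, 90.1]
contact_force: [0.4, -0.4, 0.9]
gripper_width: 0.0504
```

>>> apply_moves:
  deltas:
    - {"tx":0,"ty":0,"tz":0,"turn":0,"gripper":0.045}
    - {"tx":0,"ty":0,"tz":0,"turn":0,"gripper":0.038}
    - {"tx":0,"ty":0,"tz":0,"turn":0,"gripper":0.031}
    - {"tx":0,"ty":0,"tz":0,"turn":0,"gripper":0.022}
    - {"tx":0,"ty":0,"tz":0,"turn":0,"gripper":0.022}
  newtons: 15

```text
time_s: 20.25
tcp_pos: [0.5482, -0.2933, 0.0572]
eef_rot: [-90.0, 0.0, 90.1]
contact_force: [0.8, -0.3, 2.5]
gripper_width: 0.0278
```

>>> apply_moves:
  deltas:
    - {"tx":0,"ty":0,"tz":0,"turn":0,"gripper":0.022}
    - {"tx":0,"ty":0,"tz":0,"turn":0,"gripper":0.022}

```text
time_s: 20.45
tcp_pos: [0.5482, -0.2933, 0.0572]
eef_rot: [-90.0, 0.0, 90.1]
contact_force: [-0.4, -0.5, 4.8]
gripper_width: 0.028
```

>>> apply_moves:
  deltas:
    - {"tx":0,"ty":-0.01,"tz":0,"turn":0,"gripper":0.022}
    - {"tx":0,"ty":-0.04,"tz":0,"turn":0,"gripper":0.022}
    - {"tx":0,"ty":-0.08,"tz":0,"turn":0,"gripper":0.022}
    - {"tx":0.0,"ty":-0.12,"tz":0.015,"turn":0,"gripper":0.022}
    - {"tx":0.0,"ty":-0.16,"tz":0.035,"turn":0,"gripper":0.022}

```text
time_s: 20.95
tcp_pos: [0.5126, -0.293, 0.2182]
eef_rot: [-90.0, -0.0, 90.1]
contact_force: [-0.3, -0.4, -0.6]
gripper_width: 0.0281
```

>>> apply_moves:
  deltas:
    - {"tx":0.005,"ty":-0.04,"tz":0.02,"turn":0,"gripper":0.022}
    - {"tx":0.015,"ty":-0.08,"tz":0.04,"turn":0,"gripper":0.022}
    - {"tx":0.03,"ty":-0.12,"tz":0.06,"turn":0,"gripper":0.022}
    - {"tx":0.045,"ty":-0.16,"tz":0.08,"turn":0,"gripper":0.022}
    - {"tx":0.06,"ty":-0.2,"tz":0.1,"turn":0,"gripper":0.022}

```text
time_s: 21.45
tcp_pos: [0.4112, -0.2326, 0.4187]
eef_rot: [-90.0, -0.0, 90.0]
contact_force: [2.3, -0.1, -0.0]
gripper_width: 0.0281
```

```bash
python3 -c "
from h import *
s=r.get_state();print(s['contact_force'],s['gripper_width'])
go(.408,-.02,.445,90)"
```

```text
[ 2.29241241 -0.14557753 -0.02094219] 0.028082890764005466
t 21.45 at [ 0.4112 -0.2326  0.4187] [-90.  -0.  90.] -> tx 0.2126 ty -0.0263 tz 0.0030 turn 0.001
```

>>> apply_moves:
  deltas:
    - {"tx":0.035,"ty":-0.026,"tz":0.003,"turn":0,"gripper":0.022}
    - {"tx":0.08,"ty":-0.028,"tz":0.003,"turn":0,"gripper":0.022}
    - {"tx":0.125,"ty":-0.028,"tz":0.003,"turn":0,"gripper":0.022}
    - {"tx":0.17,"ty":-0.028,"tz":0.003,"turn":0,"gripper":0.022}
    - {"tx":0.215,"ty":-0.028,"tz":0.003,"turn":-0.03,"gripper":0.022}

```text
time_s: 21.95
tcp_pos: [0.4086, -0.0168, 0.4453]
eef_rot: [-90.1, -0.0, 91.8]
contact_force: [1.0, 0.0, -0.1]
gripper_width: 0.0278
```

>>> apply_moves:
  deltas:
    - {"tx":0.045,"ty":0,"tz":0,"turn":-0.03,"gripper":0.022}
    - {"tx":0.09,"ty":0,"tz":-0.005,"turn":-0.06,"gripper":0.022}
    - {"tx":0.135,"ty":0.0,"tz":-0.02,"turn":-0.1,"gripper":0.022}
    - {"tx":0.18,"ty":0.01,"tz":-0.035,"turn":-0.1,"gripper":0.022}
    - {"tx":0.215,"ty":0.03,"tz":-0.045,"turn":-0.1,"gripper":0.022}

```text
time_s: 22.45
tcp_pos: [0.4482, 0.2007, 0.4158]
eef_rot: [-90.1, -0.1, 97.6]
contact_force: [1.2, -0.8, 0.0]
gripper_width: 0.0279
```

```bash
python3 -c "
from h import *
go(.4526,.1944,.2,98)"
```

```text
t 22.45 at [0.4482 0.2007 0.4158] [-90.1  -0.1  97.6] -> tx -0.0071 ty 0.2158 tz -0.0030 turn -0.007
```

>>> apply_moves:
  deltas:
    - {"tx":-0.004,"ty":0.045,"tz":-0.002,"turn":0,"gripper":0.022}
    - {"tx":-0.006,"ty":0.09,"tz":-0.003,"turn":0,"gripper":0.022}
    - {"tx":-0.006,"ty":0.135,"tz":-0.003,"turn":0,"gripper":0.022}
    - {"tx":-0.006,"ty":0.18,"tz":-0.003,"turn":0,"gripper":0.022}
    - {"tx":-0.006,"ty":0.225,"tz":-0.003,"turn":0,"gripper":0.022}

```text
time_s: 22.95
tcp_pos: [0.4513, 0.1922, 0.1886]
eef_rot: [-90.0, -0.0, 97.5]
contact_force: [0.9, 0.1, -0.4]
gripper_width: 0.0282
```

>>> apply_moves:
  deltas:
    - {"tx":0,"ty":0.035,"tz":0,"turn":0,"gripper":0.022}
    - {"tx":0,"ty":0.065,"tz":0,"turn":0,"gripper":0.022}
    - {"tx":0,"ty":0.085,"tz":0,"turn":0,"gripper":0.022}
    - {"tx":0,"ty":0.09,"tz":0,"turn":0,"gripper":0.022}
    - {"tx":0,"ty":0.09,"tz":0,"turn":0,"gripper":0.022}

```text
time_s: 23.45
tcp_pos: [0.4515, 0.1923, 0.0996]
eef_rot: [-89.9, 0.0, 97.5]
contact_force: [0.2, 0.3, -0.7]
gripper_width: 0.0274
```

```bash
python3 -c "
from h import *
go(.4526,.1944,.0612,98)
p,d=capture('scene');cv2.imwrite('pics/s9.png',cv2.resize(p[70:220,150:340],None,fx=3.4,fy=3.4)[...,::-1])
"
```

```text
t 23.45 at [0.4515 0.1923 0.0996] [-89.9   0.   97.5] -> tx 0.0020 ty 0.0384 tz -0.0014 turn -0.009
```

View pics/s9.png

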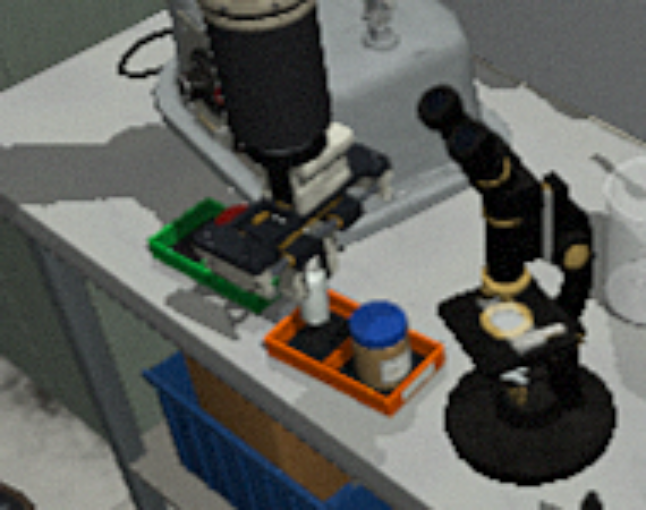

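The pale bottle is over the small orange compartment, at about (315,295) in the crop. Lowering it.

>>> apply_moves:
  deltas:
    - {"tx":0.001,"ty":0.015,"tz":-0.001,"turn":0,"gripper":0.022}
    - {"tx":0.001,"ty":0.027,"tz":-0.001,"turn":0,"gripper":0.022}
    - {"tx":0.001,"ty":0.034,"tz":-0.001,"turn":0,"gripper":0.022}
    - {"tx":0.001,"ty":0.037,"tz":-0.001,"turn":0,"gripper":0.022}
    - {"tx":0.001,"ty":0.037,"tz":-0.001,"turn":0,"gripper":0.022}

```text
time_s: 24.0
tcp_pos: [0.4528, 0.1938, 0.0632]
eef_rot: [-90.0, -0.0, 97.5]
contact_force: [-0.6, 0.6, -0.7]
gripper_width: 0.0281
```

>>> apply_moves:
  deltas:
    - {"tx":0,"ty":0,"tz":0,"turn":0,"gripper":0.022}
    - {"tx":0,"ty":0.0,"tz":0,"turn":0,"gripper":0.022}

```text
time_s: 24.2
tcp_pos: [0.4529, 0.1939, 0.0633]
eef_rot: [-90.1, -0.0, 97.5]
contact_force: [0.6, -0.6, -0.1]
gripper_width: 0.0277
```

>>> apply_moves:
  deltas:
    - {"tx":0,"ty":0.0008,"tz":0,"turn":0,"gripper":0.022}
    - {"tx":0,"ty":0.0016,"tz":0,"turn":0,"gripper":0.022}
    - {"tx":0,"ty":0.002,"tz":0,"turn":0,"gripper":0.022}
    - {"tx":0,"ty":0.002,"tz":0,"turn":0,"gripper":0.022}

```text
time_s: 24.6
tcp_pos: [0.4527, 0.1937, 0.0611]
eef_rot: [-90.0, -0.0, 97.5]
contact_force: [-1.0, -1.1, 5.1]
gripper_width: 0.0279
```

>>> apply_moves:
  deltas:
    - {"tx":0,"ty":0,"tz":0,"turn":0,"gripper":0.03}
    - {"tx":0,"ty":0,"tz":0,"turn":0,"gripper":0.035}
    - {"tx":0,"ty":0,"tz":0,"turn":0,"gripper":0.042}
    - {"tx":0,"ty":0,"tz":0,"turn":0,"gripper":0.05}
    - {"tx":0,"ty":0,"tz":0,"turn":0,"gripper":0.05}

```text
time_s: 25.1
tcp_pos: [0.4525, 0.1936, 0.0606]
eef_rot: [-90.0, 0.0, 97.5]
contact_force: [0.4, 0.0, -0.4]
gripper_width: 0.049
```

>>> apply_moves:
  deltas:
    - {"tx":0,"ty":-0.015,"tz":0,"turn":0,"gripper":0.05}
    - {"tx":0,"ty":-0.05,"tz":0,"turn":0,"gripper":0.05}
    - {"tx":0,"ty":-0.095,"tz":0,"turn":0,"gripper":0.05}
    - {"tx":0,"ty":-0.14,"tz":0,"turn":0,"gripper":0.045}
    - {"tx":0,"ty":-0.185,"tz":0,"turn":0,"gripper":0.04}

```text
time_s: 25.6
tcp_pos: [0.4522, 0.1933, 0.2476]
eef_rot: [-90.0, -0.0, 97.5]
contact_force: [1.5, 0.2, -0.4]
gripper_width: 0.0425
```

```bash
python3 -c "
from h import *
p,d=capture('scene');cv2.imwrite('pics/s10.png',cv2.resize(p[70:270,150:420],None,fx=2.8,fy=2.8)[...,::-1])
go(.405,0.02,.44,90)"
```

```text
t 25.65 at [0.4554 0.1949 0.2556] [-90.6  -0.2  97.6] -> tx -0.1660 ty -0.1858 tz 0.0712 turn 0.132
```

View pics/s10.png

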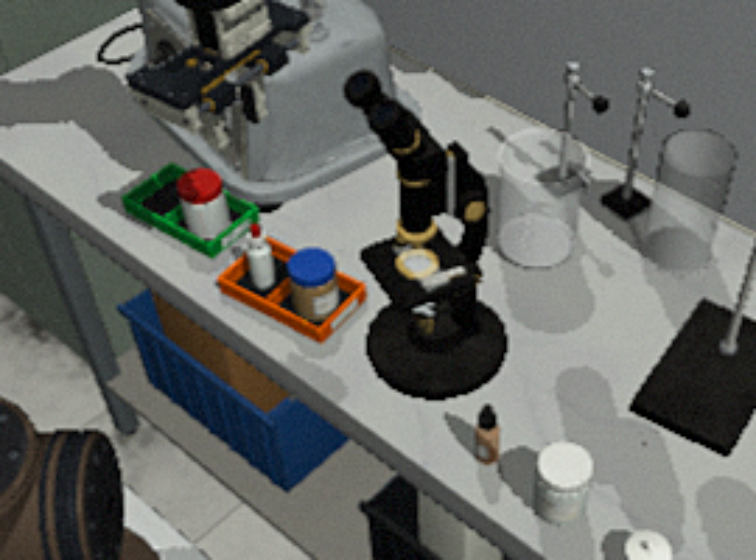

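>>> apply_moves:
  deltas:
    - {"tx":-0.005,"ty":-0.048,"tz":0.005,"turn":0.03,"gripper":0.04}
    - {"tx":-0.02,"ty":-0.092,"tz":0.015,"turn":0.06,"gripper":0.04}
    - {"tx":-0.04,"ty":-0.13,"tz":0.03,"turn":0.1,"gripper":0.04}
    - {"tx":-0.07,"ty":-0.165,"tz":0.045,"turn":0.13,"gripper":0.04}
    - {"tx":-0.11,"ty":-0.185,"tz":0.06,"turn":0.13,"gripper":0.04}

```text
time_s: 26.15
tcp_pos: [0.4073, 0.0763, 0.4335]
eef_rot: [-90.2, -0.1, 90.1]
contact_force: [1.9, -0.1, 0.4]
gripper_width: 0.0404
```

```bash
python3 -c "
from h import *
go(.41,-.15,.44,90)"
```

```text
t 26.15 at [0.4073 0.0763 0.4335] [-90.2  -0.1  90.1] -> tx -0.2263 ty -0.0069 tz -0.0024 turn 0.002
```

>>> apply_moves:
  deltas:
    - {"tx":-0.045,"ty":-0.006,"tz":0,"turn":0,"gripper":0.04}
    - {"tx":-0.09,"ty":-0.006,"tz":0,"turn":0,"gripper":0.04}
    - {"tx":-0.135,"ty":-0.006,"tz":0,"turn":0,"gripper":0.04}
    - {"tx":-0.18,"ty":-0.006,"tz":-0.01,"turn":0,"gripper":0.04}
    - {"tx":-0.225,"ty":-0.003,"tz":-0.02,"turn":0,"gripper":0.04}

```text
time_s: 26.65
tcp_pos: [0.4273, -0.1502, 0.4345]
eef_rot: [-90.1, -0.0, 90.1]
contact_force: [1.4, 1.1, -0.3]
gripper_width: 0.0395
```

>>> apply_moves:
  deltas:
    - {"tx":-0.02,"ty":0.035,"tz":-0.002,"turn":0,"gripper":0.04}
    - {"tx":-0.035,"ty":0.075,"tz":-0.002,"turn":0,"gripper":0.04}
    - {"tx":-0.037,"ty":0.12,"tz":-0.002,"turn":0,"gripper":0.04}
    - {"tx":-0.037,"ty":0.165,"tz":-0.002,"turn":0,"gripper":0.04}
    - {"tx":-0.037,"ty":0.19,"tz":-0.002,"turn":0,"gripper":0.04}

```text
time_s: 27.15
tcp_pos: [0.4276, -0.1853, 0.24]
eef_rot: [-89.8, -0.1, 90.0]
contact_force: [0.2, 0.2, 0.8]
gripper_width: 0.0399
```

>>> apply_moves:
  deltas:
    - {"tx":0,"ty":0,"tz":0,"turn":0,"gripper":0.04}
    - {"tx":0,"ty":0,"tz":0,"turn":0,"gripper":0.04}

```text
time_s: 27.35
tcp_pos: [0.4301, -0.1855, 0.2445]
eef_rot: [-90.0, 0.0, 90.1]
contact_force: [0.3, 0.8, 1.0]
gripper_width: 0.0404
```

```bash
python3 -c "
from h import *
s=r.get_state()
p,d=capture('wrist');cv2.imwrite('pics/w4.png',p[...,::-1])
P=grid('wrist',d,T=s)
m=(P[...,2]>.075)&(P[...,2]<.1)&(abs(P[...,0]-.429)<.03)&(abs(P[...,1]+.187)<.03)
if m.sum():print(m.sum(),P[m].min(0),P[m].max(0),(P[m].min(0)+P[m].max(0))/2)
go(.429,-.187,.12,90)
p,d=capture('scene');cv2.imwrite('pics/s11.png',cv2.resize(p[20:270,180:420],None,fx=2.4,fy=2.4)[...,::-1])"
```

```text
113 [ 0.42487574 -0.19336692  0.07503621] [ 0.43547474 -0.18278701  0.0884685 ] [ 0.43017524 -0.18807697  0.08175235]
t 27.4 at [ 0.4307 -0.1855  0.2454] [-90.1   0.   90.1] -> tx -0.0014 ty 0.1254 tz 0.0020 turn 0.001
```

View pics/w4.png

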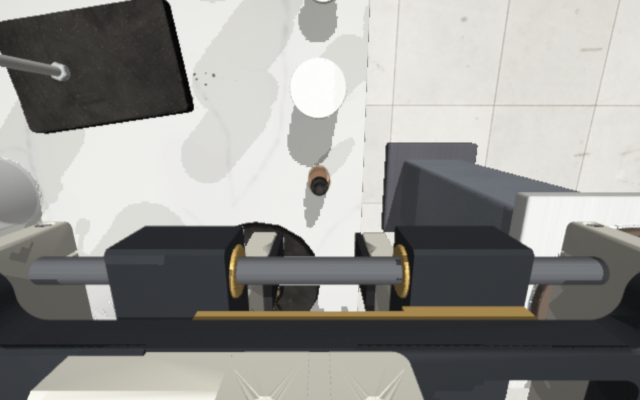

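View pics/s11.png

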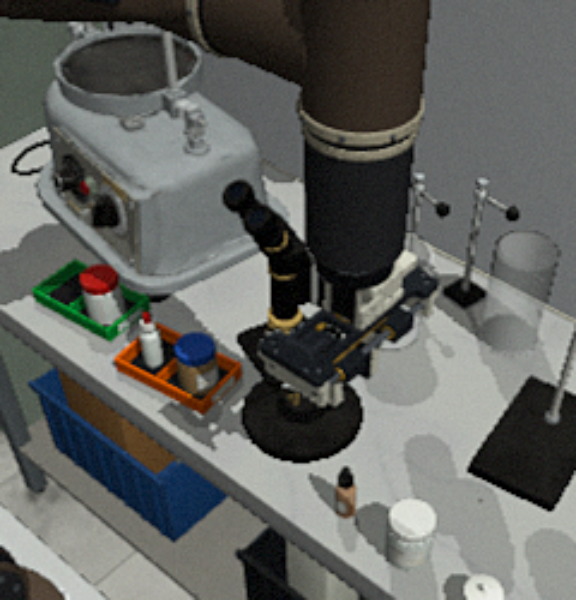

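>>> apply_moves:
  deltas:
    - {"tx":-0.0025,"ty":0.03,"tz":0,"turn":0,"gripper":0.04}
    - {"tx":-0.0025,"ty":0.06,"tz":0,"turn":0,"gripper":0.04}
    - {"tx":-0.0025,"ty":0.09,"tz":0,"turn":0,"gripper":0.04}
    - {"tx":-0.0025,"ty":0.11,"tz":0,"turn":0,"gripper":0.04}
    - {"tx":-0.0025,"ty":0.12,"tz":0,"turn":0,"gripper":0.04}

```text
time_s: 27.95
tcp_pos: [0.4301, -0.1877, 0.1235]
eef_rot: [-90.0, 0.0, 90.1]
contact_force: [0.1, 0.3, -0.1]
gripper_width: 0.0399
```

>>> apply_moves:
  deltas:
    - {"tx":0,"ty":0,"tz":0,"turn":0,"gripper":0.04}
    - {"tx":0,"ty":0,"tz":0,"turn":0,"gripper":0.04}

```text
time_s: 28.15
tcp_pos: [0.4309, -0.1879, 0.1251]
eef_rot: [-90.1, 0.0, 90.1]
contact_force: [1.1, -0.0, 0.8]
gripper_width: 0.0398
```

```bash
python3 -c "
from h import *
s=r.get_state();a=np.radians(s['joints'][0]);print(s['joints'].round(1))
p,d=capture('scene');cv2.imwrite('pics/s12.png',cv2.resize(p[60:260,200:400],None,fx=3,fy=3)[...,::-1])
Q=grid('scene',d)[d>0];T=(Q-s['tcp_pos'])
L=np.c_[T[:,0]*np.cos(a)+T[:,1]*np.sin(a),-T[:,0]*np.sin(a)+T[:,1]*np.cos(a),T[:,2]]
# lowest arm points over the microscope region (left .05..25)
A=np.load('cloud.npy');from scipy.spatial import cKDTree
k=cKDTree(A).query(Q)[0]
for b in np.arange(.0,.28,.03):
    q=L[(L[:,1]>b)&(L[:,1]<b+.03)&(abs(L[:,0])<.1)&(L[:,2]>.2)&(k>.02)]
    if len(q)>5:
        w=q[np.argmin(q[:,2])];print(b.round(2),len(q),'lowest dz %.3f at fwd %.3f'%(w[2],w[0]),'fwd range',q[:,0].min().round(3),q[:,0].max().round(3))
go(.43,-.188,.0895,90)"
```

```text
[  0.5   7.9 -33.9   0.  -48.1  -0.5]
0.0 1016 lowest dz 0.200 at fwd -0.045 fwd range -0.052 0.044
0.03 474 lowest dz 0.266 at fwd -0.031 fwd range -0.048 0.034
0.06 514 lowest dz 0.335 at fwd -0.036 fwd range -0.048 0.026
0.09 492 lowest dz 0.330 at fwd -0.032 fwd range -0.048 0.027
0.12 1261 lowest dz 0.313 at fwd -0.018 fwd range -0.1 0.039
0.15 618 lowest dz 0.333 at fwd -0.038 fwd range -0.1 0.028
0.18 56 lowest dz 0.332 at fwd -0.038 fwd range -0.083 0.025
0.21 22 lowest dz 0.329 at fwd -0.035 fwd range -0.046 0.023
t 28.2 at [ 0.4309 -0.1879  0.1252] [-90.1   0.   90.1] -> tx -0.0001 ty 0.0357 tz 0.0010 turn 0.001
```

View pics/s12.png

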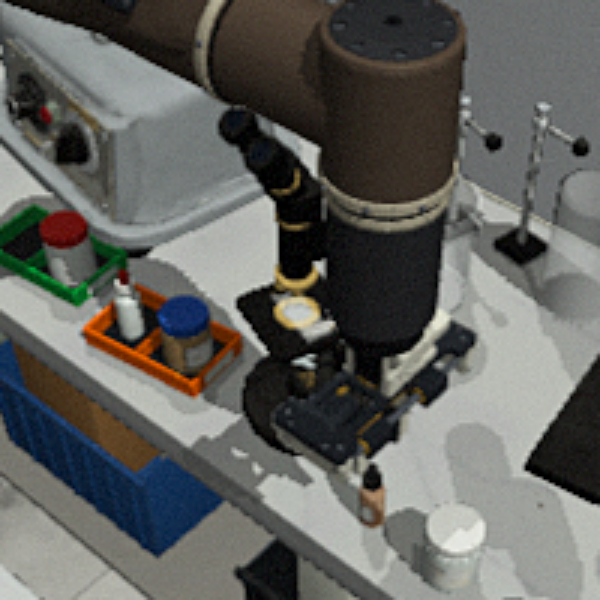

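>>> apply_moves:
  deltas:
    - {"tx":0,"ty":0.01,"tz":0.001,"turn":0,"gripper":0.04}
    - {"tx":0,"ty":0.02,"tz":0.001,"turn":0,"gripper":0.04}
    - {"tx":0,"ty":0.028,"tz":0.001,"turn":0,"gripper":0.04}
    - {"tx":0,"ty":0.033,"tz":0.001,"turn":0,"gripper":0.04}
    - {"tx":0,"ty":0.0355,"tz":0.001,"turn":0,"gripper":0.04}

```text
time_s: 28.7
tcp_pos: [0.4283, -0.1878, 0.0874]
eef_rot: [-89.9, 0.0, 90.1]
contact_force: [0.8, -0.3, -0.1]
gripper_width: 0.0403
```

>>> apply_moves:
  deltas:
    - {"tx":0,"ty":0,"tz":0,"turn":0,"gripper":0.03}
    - {"tx":0,"ty":0,"tz":0,"turn":0,"gripper":0.022}
  newtons: 8

```text
time_s: 28.9
tcp_pos: [0.4289, -0.1878, 0.0883]
eef_rot: [-90.0, 0.0, 90.1]
contact_force: [0.1, 0.3, 0.2]
gripper_width: 0.0292
```

>>> apply_moves:
  deltas:
    - {"tx":0,"ty":0,"tz":0,"turn":0,"gripper":0.02}
    - {"tx":0,"ty":0,"tz":0,"turn":0,"gripper":0.016}
    - {"tx":0,"ty":0,"tz":0,"turn":0,"gripper":0.012}
    - {"tx":0,"ty":0,"tz":0,"turn":0,"gripper":0.005}
    - {"tx":0,"ty":0,"tz":0,"turn":0,"gripper":0.005}
  newtons: 8

```text
time_s: 29.4
tcp_pos: [0.4289, -0.1878, 0.0883]
eef_rot: [-90.0, 0.0, 90.1]
contact_force: [1.0, -0.3, 1.1]
gripper_width: 0.0111
```

>>> apply_moves:
  deltas:
    - {"tx":0,"ty":0,"tz":0,"turn":0,"gripper":0.005}
    - {"tx":0,"ty":0,"tz":0,"turn":0,"gripper":0.005}
    - {"tx":0,"ty":0,"tz":0,"turn":0,"gripper":0.005}
  newtons: 12

```text
time_s: 29.7
tcp_pos: [0.4289, -0.1878, 0.0883]
eef_rot: [-90.0, 0.0, 90.1]
contact_force: [0.6, 0.1, 1.1]
gripper_width: 0.0109
```

```bash
python3 -c "
from h import *
s=r.get_state();print(s['tcp_pos'],s['gripper_width'],s['contact_force'])
p,d=capture('scene');cv2.imwrite('pics/s13.png',cv2.resize(p[180:260,280:380],None,fx=6,fy=6)[...,::-1])"
```

```text
[ 0.42891949 -0.18780897  0.08833286] 0.01089377672651767 [0.60226221 0.08114585 1.05528244]
```

View pics/s13.png

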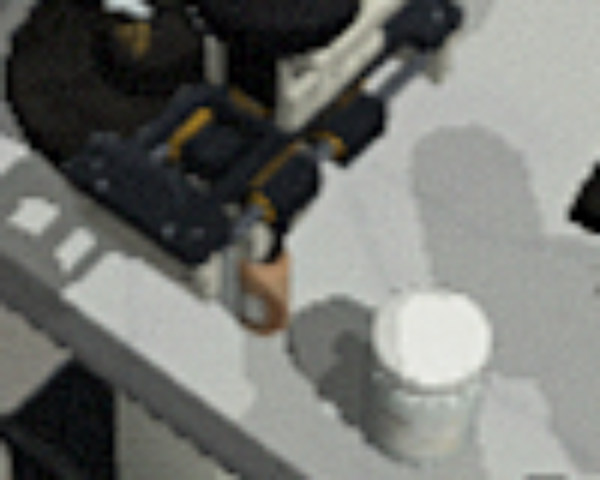

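The jaws hold the black tip (10.9 mm opening) and the bottle is still upright at about (265,290). Lifting it.

>>> apply_moves:
  deltas:
    - {"tx":0,"ty":-0.005,"tz":0,"turn":0,"gripper":0.005}
    - {"tx":0,"ty":-0.015,"tz":0,"turn":0,"gripper":0.005}
    - {"tx":0,"ty":-0.03,"tz":0,"turn":0,"gripper":0.005}
    - {"tx":0,"ty":-0.05,"tz":0,"turn":0,"gripper":0.005}
    - {"tx":0,"ty":-0.075,"tz":0,"turn":0,"gripper":0.005}

```text
time_s: 30.25
tcp_pos: [0.428, -0.1878, 0.1641]
eef_rot: [-89.9, -0.0, 90.0]
contact_force: [0.3, -0.4, -0.4]
gripper_width: 0.0107
```

>>> apply_moves:
  deltas:
    - {"tx":0,"ty":-0.03,"tz":0,"turn":0,"gripper":0.005}
    - {"tx":0,"ty":-0.065,"tz":0,"turn":0,"gripper":0.005}
    - {"tx":0,"ty":-0.1,"tz":0.005,"turn":0,"gripper":0.005}
    - {"tx":0,"ty":-0.14,"tz":0.01,"turn":0,"gripper":0.005}
    - {"tx":0,"ty":-0.18,"tz":0.015,"turn":0,"gripper":0.005}

```text
time_s: 30.75
tcp_pos: [0.4126, -0.1878, 0.3456]
eef_rot: [-90.0, -0.0, 90.1]
contact_force: [2.1, -0.3, -0.4]
gripper_width: 0.0108
```

```bash
python3 -c "
from h import *
s=r.get_state();print(s['gripper_width'],s['contact_force'])
p,d=capture('scene');cv2.imwrite('pics/s14.png',cv2.resize(p[60:260,200:400],None,fx=3,fy=3)[...,::-1])
p,d=capture('top');cv2.imwrite('pics/t14.png',cv2.resize(p[150:250,130:430],None,fx=2.6,fy=2.6)[...,::-1])
go(.408,-.1,.47,90)"
```

```text
0.010826183403622416 [ 2.08330628 -0.26182073 -0.35368451]
t 30.85 at [ 0.415  -0.1886  0.3498] [-90.6   0.1  90.1] -> tx 0.0884 ty -0.1204 tz 0.0057 turn 0.001
```

View pics/s14.png

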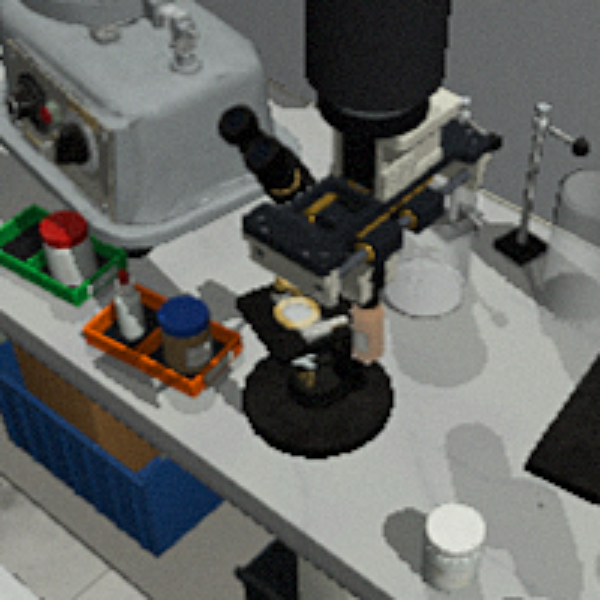

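>>> apply_moves:
  deltas:
    - {"tx":0.005,"ty":-0.03,"tz":0.002,"turn":0,"gripper":0.005}
    - {"tx":0.015,"ty":-0.065,"tz":0.004,"turn":0,"gripper":0.005}
    - {"tx":0.03,"ty":-0.095,"tz":0.006,"turn":0,"gripper":0.005}
    - {"tx":0.055,"ty":-0.115,"tz":0.007,"turn":0,"gripper":0.005}
    - {"tx":0.085,"ty":-0.125,"tz":0.008,"turn":0,"gripper":0.005}

```text
time_s: 31.35
tcp_pos: [0.4052, -0.1026, 0.4705]
eef_rot: [-90.2, -0.0, 90.0]
contact_force: [0.1, 0.8, -0.7]
gripper_width: 0.0108
```

>>> apply_moves:
  deltas:
    - {"tx":0.035,"ty":-0.003,"tz":0,"turn":0,"gripper":0.005}
    - {"tx":0.07,"ty":-0.005,"tz":0,"turn":0,"gripper":0.005}
    - {"tx":0.11,"ty":-0.005,"tz":0,"turn":0.0,"gripper":0.005}
    - {"tx":0.15,"ty":-0.005,"tz":0,"turn":0.0,"gripper":0.005}
    - {"tx":0.19,"ty":-0.005,"tz":0,"turn":0.05,"gripper":0.005}

```text
time_s: 31.85
tcp_pos: [0.4045, 0.0884, 0.4738]
eef_rot: [-90.0, -0.0, 87.2]
contact_force: [0.8, 0.1, -0.5]
gripper_width: 0.0108
```

```bash
python3 -c "
from h import *
s=r.get_state();print(s['gripper_width'],s['joints'].round(1))
go(.44,.35,.42,15)"
```

```text
0.010804564537694893 [ 39.9  -9.1  -3.9  -0.  -95.1 -42.7]
t 31.85 at [0.4045 0.0884 0.4738] [-90.   -0.   87.2] -> tx 0.2630 ty 0.0540 tz -0.0226 turn 1.260
```

>>> apply_moves:
  deltas:
    - {"tx":0.04,"ty":0.0,"tz":-0.002,"turn":0.1,"gripper":0.005}
    - {"tx":0.08,"ty":0.005,"tz":-0.004,"turn":0.22,"gripper":0.005}
    - {"tx":0.12,"ty":0.015,"tz":-0.008,"turn":0.34,"gripper":0.005}
    - {"tx":0.16,"ty":0.025,"tz":-0.012,"turn":0.46,"gripper":0.005}
    - {"tx":0.2,"ty":0.035,"tz":-0.016,"turn":0.58,"gripper":0.005}

```text
time_s: 32.35
tcp_pos: [0.4307, 0.2875, 0.4382]
eef_rot: [-90.0, -0.0, 53.7]
contact_force: [0.6, 0.2, 0.1]
gripper_width: 0.0108
```

```bash
python3 -c "
from h import *
go(.4538,.4029,.35,15)"
```

```text
t 32.35 at [0.4307 0.2875 0.4382] [-90.   -0.   53.7] -> tx 0.1067 ty 0.0883 tz 0.0497 turn 0.676
```

>>> apply_moves:
  deltas:
    - {"tx":0.028,"ty":0.015,"tz":0.013,"turn":0.13,"gripper":0.005}
    - {"tx":0.055,"ty":0.035,"tz":0.026,"turn":0.26,"gripper":0.005}
    - {"tx":0.08,"ty":0.055,"tz":0.038,"turn":0.4,"gripper":0.005}
    - {"tx":0.098,"ty":0.075,"tz":0.046,"turn":0.54,"gripper":0.005}
    - {"tx":0.106,"ty":0.09,"tz":0.05,"turn":0.676,"gripper":0.005}

```text
time_s: 32.85
tcp_pos: [0.4527, 0.4024, 0.3461]
eef_rot: [-90.1, 0.1, 14.9]
contact_force: [-0.6, -1.4, -1.3]
gripper_width: 0.0108
```

```bash
python3 -c "
from h import *
go(.4538,.4029,.14,15)"
```

```text
t 32.85 at [0.4527 0.4024 0.3461] [-90.1   0.1  14.9] -> tx 0.0017 ty 0.2061 tz 0.0006 turn -0.001
```

>>> apply_moves:
  deltas:
    - {"tx":0.001,"ty":0.025,"tz":0,"turn":0,"gripper":0.005}
    - {"tx":0.001,"ty":0.065,"tz":0,"turn":0,"gripper":0.005}
    - {"tx":0.001,"ty":0.105,"tz":0,"turn":0,"gripper":0.005}
    - {"tx":0.001,"ty":0.145,"tz":0,"turn":0,"gripper":0.005}
    - {"tx":0.001,"ty":0.175,"tz":0,"turn":0,"gripper":0.005}

```text
time_s: 33.35
tcp_pos: [0.4532, 0.4005, 0.1709]
eef_rot: [-90.1, 0.1, 15.2]
contact_force: [0.4, 0.7, -0.3]
gripper_width: 0.0109
```

>>> apply_moves:
  deltas:
    - {"tx":0,"ty":0.015,"tz":0,"turn":0,"gripper":0.005}
    - {"tx":0,"ty":0.035,"tz":0,"turn":0,"gripper":0.005}
    - {"tx":0,"ty":0.045,"tz":0,"turn":0,"gripper":0.005}
    - {"tx":0,"ty":0.045,"tz":0,"turn":0,"gripper":0.005}
    - {"tx":0,"ty":0.045,"tz":0,"turn":0,"gripper":0.005}

```text
time_s: 33.85
tcp_pos: [0.4543, 0.4018, 0.129]
eef_rot: [-90.0, -0.0, 15.2]
contact_force: [-0.6, -0.4, 0.6]
gripper_width: 0.0115
```

```bash
python3 -c "
from h import *
go(.4538,.4029,.0923,15)
p,d=capture('scene');cv2.imwrite('pics/s15.png',cv2.resize(p[70:210,150:320],None,fx=3.5,fy=3.5)[...,::-1])
p,d=capture('wrist');cv2.imwrite('pics/w15.png',p[...,::-1])
"
```

```text
t 33.85 at [0.4543 0.4018 0.129 ] [-90.   -0.   15.2] -> tx -0.0003 ty 0.0367 tz 0.0012 turn 0.004
```

View pics/s15.png

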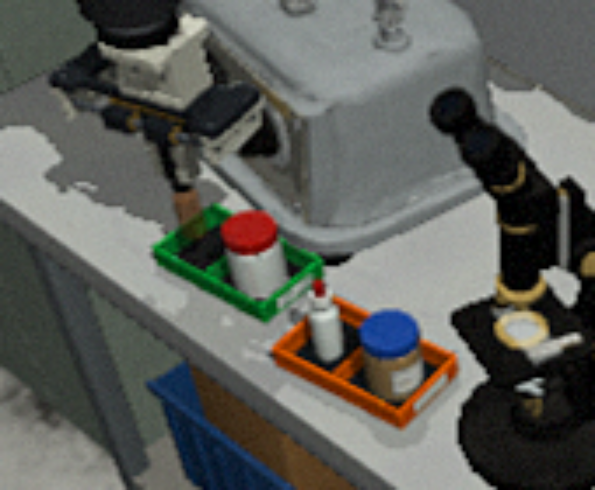

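View pics/w15.png

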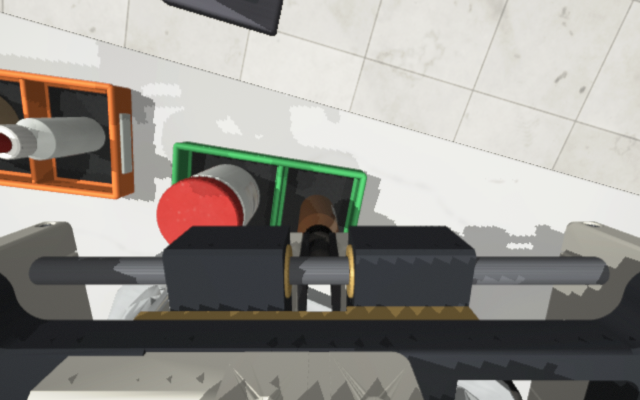

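The brown bottle hangs straight inside the small green compartment, at about (318,215) in the wrist view. Lowering it.

>>> apply_moves:
  deltas:
    - {"tx":0,"ty":0.012,"tz":0.001,"turn":0,"gripper":0.005}
    - {"tx":0,"ty":0.024,"tz":0.001,"turn":0,"gripper":0.005}
    - {"tx":0,"ty":0.03,"tz":0.001,"turn":0,"gripper":0.005}
    - {"tx":0,"ty":0.034,"tz":0.001,"turn":0,"gripper":0.005}
    - {"tx":0,"ty":0.034,"tz":0.001,"turn":0,"gripper":0.005}

```text
time_s: 34.45
tcp_pos: [0.4536, 0.4021, 0.0932]
eef_rot: [-90.1, 0.1, 15.2]
contact_force: [0.4, 0.7, -0.8]
gripper_width: 0.0105
```

>>> apply_moves:
  deltas:
    - {"tx":0,"ty":0.0005,"tz":0,"turn":0,"gripper":0.005}
    - {"tx":0,"ty":0.001,"tz":0,"turn":0,"gripper":0.005}
    - {"tx":0,"ty":0.001,"tz":0,"turn":0,"gripper":0.005}

```text
time_s: 34.75
tcp_pos: [0.454, 0.4026, 0.0935]
eef_rot: [-90.0, -0.0, 15.2]
contact_force: [0.2, 0.7, -0.3]
gripper_width: 0.0108
```

>>> apply_moves:
  deltas:
    - {"tx":0,"ty":0.0005,"tz":0,"turn":0,"gripper":0.005}
    - {"tx":0,"ty":0.001,"tz":0,"turn":0,"gripper":0.005}
    - {"tx":0,"ty":0.0015,"tz":0,"turn":0,"gripper":0.005}
    - {"tx":0,"ty":0.0015,"tz":0,"turn":0,"gripper":0.005}

```text
time_s: 35.15
tcp_pos: [0.4542, 0.4028, 0.0923]
eef_rot: [-90.0, -0.1, 15.2]
contact_force: [-0.8, -0.7, 3.4]
gripper_width: 0.0111
```

Touched down with about 3 N. Releasing.

>>> apply_moves:
  deltas:
    - {"tx":0,"ty":0,"tz":0,"turn":0,"gripper":0.013}
    - {"tx":0,"ty":0,"tz":0,"turn":0,"gripper":0.017}
    - {"tx":0,"ty":0,"tz":0,"turn":0,"gripper":0.025}
    - {"tx":0,"ty":0,"tz":0,"turn":0,"gripper":0.035}
    - {"tx":0,"ty":0,"tz":0,"turn":0,"gripper":0.035}

```text
time_s: 35.65
tcp_pos: [0.4538, 0.4025, 0.0916]
eef_rot: [-90.0, 0.0, 15.2]
contact_force: [0.4, 0.1, 3.0]
gripper_width: 0.0329
```

>>> apply_moves:
  deltas:
    - {"tx":0,"ty":-0.015,"tz":0,"turn":0,"gripper":0.035}
    - {"tx":0,"ty":-0.045,"tz":0,"turn":0,"gripper":0.035}
    - {"tx":0,"ty":-0.085,"tz":0,"turn":0,"gripper":0.035}
    - {"tx":0,"ty":-0.13,"tz":0,"turn":0,"gripper":0.035}
    - {"tx":0,"ty":-0.175,"tz":0,"turn":0,"gripper":0.035}

```text
time_s: 36.15
tcp_pos: [0.4533, 0.4019, 0.2676]
eef_rot: [-90.1, 0.1, 15.2]
contact_force: [2.0, 0.5, 0.3]
gripper_width: 0.0345
```

>>> apply_moves:
  deltas:
    - {"tx":-0.03,"ty":-0.03,"tz":0.02,"turn":0,"gripper":0.035}
    - {"tx":-0.06,"ty":-0.06,"tz":0.05,"turn":0,"gripper":0.035}
    - {"tx":-0.09,"ty":-0.07,"tz":0.08,"turn":0,"gripper":0.035}
    - {"tx":-0.11,"ty":-0.07,"tz":0.12,"turn":0,"gripper":0.035}
    - {"tx":-0.12,"ty":-0.07,"tz":0.16,"turn":0,"gripper":0.035}

```text
time_s: 36.65
tcp_pos: [0.2939, 0.5259, 0.3377]
eef_rot: [-89.9, -0.0, 15.3]
contact_force: [1.2, 0.4, 0.5]
gripper_width: 0.0351
```

Run:
```python
from h import *
print(r.get_state()['tcp_pos'])
for n in("scene","top"):
    p,d=capture(n);P=grid(n,d);hsv=cv2.cvtColor(p,cv2.COLOR_RGB2HSV)
    cv2.imwrite(f"pics/{n}_end.png",cv2.resize(p[110:290,150:420] if n=="scene" else p[150:250,130:430],None,fx=2.8 if n=="scene" else 2.6,fy=2.8 if n=="scene" else 2.6,interpolation=cv2.INTER_CUBIC)[...,::-1])
    inb=lambda c:(abs(P[...,0]-c[0])<.05)&(abs(P[...,1]-c[1])<.05)
    for k,c,zl in(("red",(.47,.321),.074),("blue",(.462,.112),.071),("pale",(.453,.194),.083),("brown",(.454,.403),.078),("white",(.432,-.287),.074),("cruc",(.427,-.397),.038)):
        w=.05 if k in("red","blue","white","cruc") else .025
        m=(abs(P[...,0]-c[0])<w)&(abs(P[...,1]-c[1])<w)&(P[...,2]>zl)&(P[...,2]<.12)
        if m.sum(): Q=P[m];print(n,k,m.sum(),((Q.min(0)+Q.max(0))/2).round(4),"ztop",Q[:,2].max().round(3))
    for k,lo,hi,y0,y1 in(("g",50,80,.25,.46),("o",5,16,.05,.25)):
        m=(hsv[...,0]>=lo)&(hsv[...,0]<=hi)&(hsv[...,1]>150)&(P[...,2]>.016)&(P[...,2]<.032)&(P[...,0]>.39)&(P[...,0]<.54)&(P[...,1]>y0)&(P[...,1]<y1)
        print(n,k,m.sum(),cv2.minAreaRect(P[m][:,:2].astype(np.float32)))
```

```text
[0.29386574 0.52585585 0.33773519]
scene red 153 [0.4708 0.3202 0.0803] ztop 0.086
scene blue 187 [0.4633 0.1096 0.0774] ztop 0.084
scene pale 19 [0.4489 0.1886 0.0911] ztop 0.099
scene brown 17 [0.4545 0.3983 0.0857] ztop 0.093
scene white 267 [ 0.432  -0.2864  0.0784] ztop 0.083
scene cruc 180 [ 0.4254 -0.3976  0.0453] ztop 0.053
scene g 204 ((0.469951868057251, 0.3582465946674347), (0.09386947005987167, 0.1683225929737091), 6.193380355834961)
scene o 252 ((0.4583863317966461, 0.14868992567062378), (0.09370797127485275, 0.1640358865261078), 7.696296691894531)
top red 231 [0.4704 0.3213 0.0801] ztop 0.086
top blue 221 [0.4627 0.1117 0.0781] ztop 0.084
top pale 15 [0.4528 0.1933 0.0909] ztop 0.098
top brown 16 [0.4555 0.3962 0.0861] ztop 0.093
top white 197 [ 0.432  -0.2868  0.0782] ztop 0.082
top cruc 88 [ 0.4251 -0.3965  0.0449] ztop 0.052
top g 203 ((0.47096970677375793, 0.357368528842926), (0.09180119633674622, 0.1607809215784073), 5.67517614364624)
top o 242 ((0.4584919512271881, 0.14918076992034912), (0.09116394817829132, 0.16040600836277008), 7.684951305389404)
```

View pics/scene_end.png

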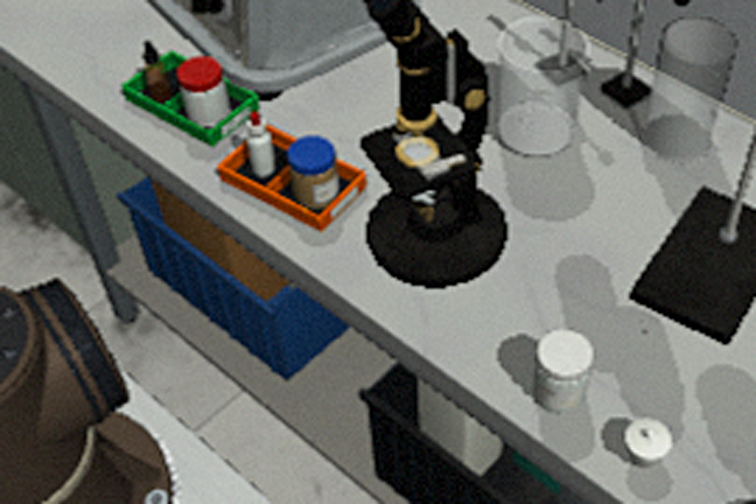

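View pics/top_end.png

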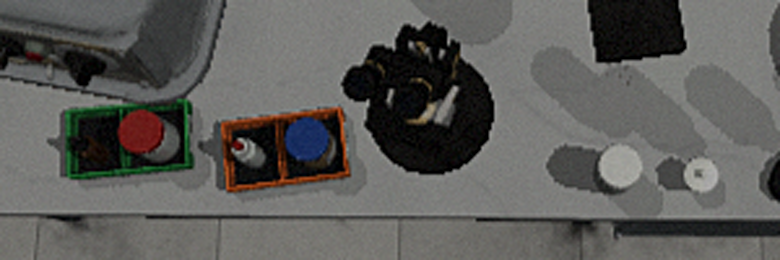

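Run:
```python
from h import *
s=r.get_state();ims=[]
for n,b in(("scene",(115,175,185,255)),("top",(175,225,145,275))):
    p,d=capture(n);P=grid(n,d)
    c=p[b[0]:b[1],b[2]:b[3]];cv2.imwrite(f"pics/{n}_z.png",cv2.resize(c,None,fx=8 if n=="scene" else 6,fy=8 if n=="scene" else 6,interpolation=cv2.INTER_CUBIC)[...,::-1])
    for k,c in(("brown",(.4538,.4)),("pale",(.4528,.194))):
        for z0,z1 in((.02,.04),(.04,.06),(.064,.072),(.08,.1)):
            m=(abs(P[...,0]-c[0])<.026)&(abs(P[...,1]-c[1])<.026)&(P[...,2]>z0)&(P[...,2]<z1)
            if m.sum():Q=P[m];print(n,k,z0,z1,m.sum(),Q.min(0).round(3),Q.max(0).round(3),Q.mean(0).round(3))
```

```text
scene brown 0.02 0.04 33 [0.44  0.386 0.02 ] [0.463 0.404 0.039] [0.449 0.392 0.029]
scene brown 0.04 0.06 37 [0.441 0.387 0.04 ] [0.466 0.406 0.059] [0.45  0.393 0.05 ]
scene brown 0.064 0.072 9 [0.444 0.391 0.066] [0.458 0.406 0.071] [0.449 0.398 0.069]
scene brown 0.08 0.1 15 [0.449 0.395 0.08 ] [0.459 0.405 0.097] [0.453 0.4   0.088]
scene pale 0.02 0.04 37 [0.435 0.176 0.02 ] [0.463 0.196 0.039] [0.445 0.183 0.03 ]
scene pale 0.04 0.06 36 [0.436 0.175 0.04 ] [0.461 0.201 0.06 ] [0.446 0.185 0.05 ]
scene pale 0.064 0.072 13 [0.439 0.18  0.065] [0.461 0.193 0.071] [0.449 0.187 0.068]
scene pale 0.08 0.1 28 [0.44  0.183 0.08 ] [0.462 0.202 0.097] [0.45  0.191 0.087]
top brown 0.02 0.04 26 [0.428 0.377 0.022] [0.464 0.404 0.04 ] [0.448 0.39  0.03 ]
top brown 0.04 0.06 37 [0.44  0.388 0.04 ] [0.466 0.409 0.06 ] [0.451 0.395 0.052]
top brown 0.064 0.072 10 [0.445 0.392 0.065] [0.461 0.404 0.072] [0.452 0.396 0.069]
top brown 0.08 0.1 13 [0.448 0.392 0.08 ] [0.456 0.408 0.093] [0.451 0.401 0.088]
top pale 0.02 0.04 18 [0.437 0.178 0.021] [0.46  0.196 0.04 ] [0.445 0.184 0.029]
top pale 0.04 0.06 26 [0.437 0.178 0.043] [0.466 0.204 0.06 ] [0.448 0.186 0.053]
top pale 0.064 0.072 2 [0.443 0.185 0.069] [0.446 0.198 0.07 ] [0.445 0.191 0.07 ]
top pale 0.08 0.1 24 [0.443 0.185 0.081] [0.461 0.199 0.098] [0.452 0.192 0.089]
```

View pics/scene_z.png

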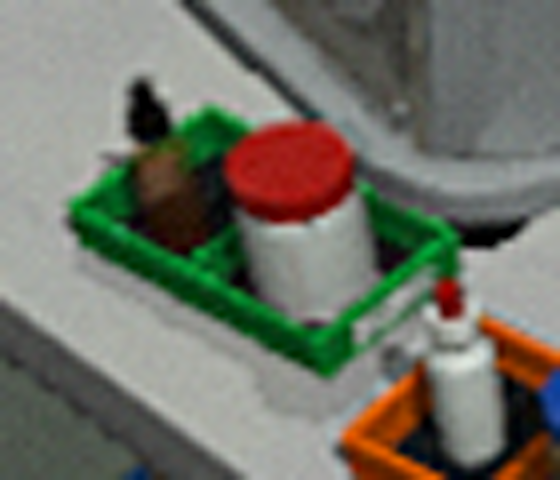

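View pics/top_z.png

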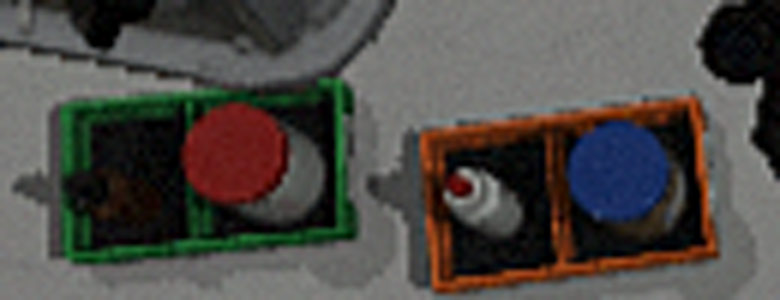

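```bash
python3 -c "
from plant import r
s=r.get_state();print(s['time_s'],s['contact_force'],abs(s['qd']).max());print(r.close_job())"
```

```text
36.85 [ 0.86773154  0.00600425 -0.28191875] 1.6610759901517327
the job is handed in; nothing more can be done
None
```

Both kits are made up and the job is handed in at 36.9 s of the 128 s allowed. The red-lid jar and brown bottle are in the green tray. The blue-lid jar and white bottle are in the orange tray.

The last camera checks put all four items upright on their compartment floors. The offsets below are measured from the compartment centre.

| Item | Tray | x offset | y offset |
|---|---|---|---|
| Red-lid jar | green | about -4 mm | about -2 mm |
| Blue-lid jar | orange | about -1 mm | about -4 mm |
| Brown bottle | green | about -12 mm | about 0 mm |
| White bottle | orange | about 0 mm | about +1 mm |

- **Left alone:** the white-lidded jar and the crucible still measure within about 2 mm of where they started, and the arm stands clear of everything.
- **Brown bottle:** I gripped it by its black tip because a lower grip would have brought the arm down onto the microscope's eyepiece.
- **Disagreements:** the first position reading of the brown bottle's tip was about 5 mm off where I released it, so it might have been leaning. A second, closer measurement showed body and tip in line and the top at the expected height. Camera heights read about 3 mm high throughout.
- **Hardest set-down:** the blue jar was pressed onto the tray floor with about 24 N at the wrist; I eased off before opening the gripper.

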